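Set up the gel stainer

ROBOT

A 6-joint arm with a two-finger parallel gripper is mounted at the origin on the work surface. World frame = base frame: x ahead of the robot, y to its left, z up, the work surface at z = 0. Lengths are in mm, angles in rad, forces in N, time in s.
With the tool pointing down it reaches from about 350 to 975 mm from the base axis. Payload 4.9 kg.
Tool frame: the origin (TCP) lies midway between the tips of the shut fingers; the grasp point (between the pads) lies pinch_z behind it (pinch_z is the distance from the TCP to the grasp point, in mm); z points along the fingers, y is the line along which they close (so a half turn about z gives the same grasp; the last joint's range is limited). The gripper opens to 85 mm and grips with 20 to 120 N. Pads are 22 mm wide; open, the fingers measure 114 mm over their backs; the gripper's body (76 mm by 85 mm) begins 54 mm behind the grasp point. The pads swing forward as they close: fully open they stand 13 mm farther back than shut.
Start: joints at [-1.25, 0.053, 1.613, -0, 1.476, -0.119], TCP at [266.091, -565.506, 231.304] pointing down, gripper open.
Joint ranges: [-3.01, 3.01], [-1.01, 2.22], [0.06, 2.58], [-1.02, 4.17], [0.09, 2.62], [-3.14, 3.14]. Speed limits (rad/s): [2.57, 2.57, 3.14, 3.14, 3.14, 3.14].

INTERFACE

Orientations are given as a unit quaternion [x, y, z, w].
In Python, from station import get_state, snapshot, sign_off, pinch_z gives the robot as it stands.
- The arm moves only by the tool jog_arm, never from a script. Its argument "increments" is a list of rows, each a list of 2 entries, a list of its own where there are three numbers: the shift along the world's x, y, z in cm, then the turn, a rotation vector about the world's x, y, z in degrees. In form: [[[x, y, z], [ax, ay, az]], ...]. A call has 1 to 5 rows; each row shifts and turns the commanded pose from where the row before left it; what a row does not reach is not made up. A row lasts 1/12 s, in which the tool goes at most 41.7 mm and 7.16 degrees, less where a joint would pass 70% of its speed; a pose out of reach is approached as far as the arm can. A call is refused whole if a number of a shift passes 4.17 or a number of a turn 7.16, either way. A call with a gripper value outside its range is refused whole. "gripper" is the finger opening in cm, from 0 to 8.54, set as the call begins (left out, the last holds). The fingers move at their own pace and stop on an object; "newtons" is the grip in N (left out, the last holds). Time passes only in rows, so rows that do not move let the fingers close. It gives the time, the measured TCP pose, the force, the opening and the grip force at its end, in the units of the state.
- get_state(): the state, without advancing time (a new reading comes with each control period).
- snapshot(name): name is "scene" or "top"; returns a dict with "frame" (400x640x3 uint8, blue, green, red), "camera_matrix" (3x3 intrinsics, pixels), "rvec" (rotation vector, rad) and "tvec" (3), from world to camera coordinates, as OpenCV has them. Camera axes: x right, y down, z forward; pixel columns grow to the right and rows downward; lengths in mm; the calibration is good to about 2 mm. A picture is of the moment at which its call begins. There is no depth.
- sign_off(): hands the job in; it is judged then, once.
The state is a dict: "time_s": time; "joint_pos": joint angles; "qd": joint speeds; "tau": joint torques, N m; "position": TCP position; "ee_rot": TCP orientation; "contact_force": force on the tool from outside, world axes, zero at the start; "torque": the same for the moment, N m; "opening": finger opening in mm; "finger_force": force on a finger pad.
Only numpy, scipy, OpenCV 4.12 (cv2) and the standard library are available. Lean on these libraries where they do the work, as an engineer would, in place of code of your own. Each camera call takes 0.05 s, during which the arm holds its last target. There are 200 camera calls.

TASK

Slide every gel cassette that stands in the green drying rack up out of its slot and stand it fully home in a slot of the stainer's tank, never tipping it over. Also look which stain bottle stands on the black coaster, and lower the change gear with the grip of that colour onto the spindle marked in the same colour, rocking it about its axis until its teeth mesh with the fixed steel pinion and it sits flush with it; leave the other gear standing on the bench and leave the bottles and jars alone. Only when all this is in place, press the green start button fully down and let go.

Things in the scene. Friction and masses are not known exactly. Their poses are not given: they have to be found in the camera images.
- cassette0_mid (a point): gel cassette, a flat upright plate 80 mm wide (its x), 8 mm thick (its y), 100 mm tall (its z), black frame with a pale window and blue bands, 70 g, either way round alike; this point is its centre, 50 mm above its lower edge. At the start it may be absent, or it stands in a slot of the green rack with 55 mm of it showing above the slot walls
- cassette1_mid (a point): gel cassette, a flat upright plate 80 mm wide (its x), 8 mm thick (its y), 100 mm tall (its z), black frame with a pale window and blue bands, 70 g, either way round alike; this point is its centre, 50 mm above its lower edge. At the start it may be absent, or it stands in a slot of the green rack with 55 mm of it showing above the slot walls
- cassette2_mid (a point): gel cassette, a flat upright plate 80 mm wide (its x), 8 mm thick (its y), 100 mm tall (its z), black frame with a pale window and blue bands, 70 g, either way round alike; this point is its centre, 50 mm above its lower edge. At the start it may be absent, or it stands in a slot of the green rack with 55 mm of it showing above the slot walls
- cassette3_mid (a point): gel cassette, a flat upright plate 80 mm wide (its x), 8 mm thick (its y), 100 mm tall (its z), black frame with a pale window and blue bands, 70 g, either way round alike; this point is its centre, 50 mm above its lower edge. At the start it may be absent, or it stands in a slot of the green rack with 55 mm of it showing above the slot walls
- tank_slot0 (a point): slot 0 of four in the stainer's tank, 42 mm apart along y; this point is the middle of the slot's floor (a cassette fully home has its centre 50 mm above it). The slot runs along this point's x, z up; 11.5 mm wide (y), 86 mm long; walls rise 45 mm above the floor, the top 9 mm flared to about 19 mm wide. Any slot may take any cassette
- tank_slot1 (a point): slot 1 of four in the stainer's tank, 42 mm apart along y; this point is the middle of the slot's floor (a cassette fully home has its centre 50 mm above it). The slot runs along this point's x, z up; 11.5 mm wide (y), 86 mm long; walls rise 45 mm above the floor, the top 9 mm flared to about 19 mm wide. Any slot may take any cassette
- tank_slot2 (a point): slot 2 of four in the stainer's tank, 42 mm apart along y; this point is the middle of the slot's floor (a cassette fully home has its centre 50 mm above it). The slot runs along this point's x, z up; 11.5 mm wide (y), 86 mm long; walls rise 45 mm above the floor, the top 9 mm flared to about 19 mm wide. Any slot may take any cassette
- tank_slot3 (a point): slot 3 of four in the stainer's tank, 42 mm apart along y; this point is the middle of the slot's floor (a cassette fully home has its centre 50 mm above it). The slot runs along this point's x, z up; 11.5 mm wide (y), 86 mm long; walls rise 45 mm above the floor, the top 9 mm flared to about 19 mm wide. Any slot may take any cassette
- stainer: the fixed stainer, 196 mm (x) by 280 mm (y); origin on the bench below it. Tank: slot floors 12 mm above the bench, centre of the tank at x = 46, y = 55 mm; slots along x, their centres at y = -8, 34, 76 and 118 mm. White gear deck (30 mm high) on its -y side, grey start panel (30 mm high) in front of the tank
- rack: green fixed drying rack, 98 mm (x) by 180 mm (y), 57 mm tall; four slots along its x at y = -63, -21, 21 and 63 mm, 11.5 mm wide, 86 mm long, 45 mm deep, straight-walled, floor 12 mm above the bench; origin under its centre
- gear_blue_grip (a point): 14-tooth white gear with hollow square blue grip. Disc 77 mm over tips, 14 mm thick, flat on the bench at first; grip 22 x 22 mm (faces square to this point's x, y) up to 62 mm above the underside; 13 mm bore right through. This point: on the axis (z), 38 mm above the underside. Teeth 5.5 mm wide, centred on x and every 360/14 degrees. Fits the blue spindle, 60 mm from the pinion's axis.
- gear_orange_grip (a point): 10-tooth white gear with hollow square orange grip. Disc 57 mm over tips, 14 mm thick, flat on the bench at first; grip 22 x 22 mm (faces square to this point's x, y) up to 62 mm above the underside; 13 mm bore right through. This point: on the axis (z), 38 mm above the underside. Teeth 5.5 mm wide, centred on x and every 360/10 degrees. Fits the orange spindle, 50 mm from the pinion's axis.
- spindle_blue (a point): blue-marked fixed upright spindle on the stainer's gear deck; this point is on its axis at the top of the 3 mm seat boss, where a seated gear's underside rests (z up; the gear's grip point is then 38 mm above it). Steel pin 10.5 mm in diameter rising 28 mm above this point, the last 6 mm tapered
- spindle_orange (a point): orange-marked fixed spindle, exactly like the blue one, on the other side of the pinion, 110 mm from the blue one
- pinion: dark steel pinion between the spindles, fixed, cannot turn: 10 teeth 5.5 mm wide, 57 mm over the tips; origin on its axis at its underside; tooth centres along its x and every 36 degrees (its angle varies). Its top is 14 mm above the spindles' seats: an unmeshed gear rests on it 14 mm too high, a seated one is flush. Backlash about 4 mm
- coaster: thin black round coaster, 96 mm across, flat on the bench; origin at its centre
- stain_blue: blue stain bottle with white cap, 60 mm across, 130 mm tall; origin under its centre. On the coaster, or elsewhere at the back
- stain_orange: orange stain bottle with white cap, 60 mm across, 130 mm tall; origin under its centre. On the coaster, or elsewhere at the back
- start_top (a point): centre of the top of the green push button (30 mm across) on the grey panel in front of the tank; pressed straight down, 6 mm travel, about 5 N fully down
- start (a joint): travel of the start button: 0 up, 0.006 m fully down; it springs back
- jar_tall: bystander: small white jar with blue cap, 44 mm across, 75 mm tall; origin under its centre
- jar_low: bystander: small white jar with red cap, 44 mm across, 60 mm tall; origin under its centre
Things that resemble listed ones, but are neither listed nor needed, are in the scene too. Leave any pink look-alike of the part that bears cassette0_mid alone. Leave any turquoise look-alike of the part that bears gear_orange_grip alone.

How it is judged:
By the outcome, as a careful person would: the job done as asked, in the order asked, and still so for the second after the job is handed in, with the robot touching nothing.
Of cassette0, cassette1, cassette2, cassette3 only 3 to 4 are there at a start; the rules pass over those that are not, and their reading is None.
At some moment in a run one of gear_blue, gear_orange may be knocked a few centimetres aside while the robot is not near it.
It also fails if it takes over 200 s, if anything falls off the work surface, if the arm or the gripper's body presses on something with over 40 N, if the wrist force passes 120 N, or if a joint passes its speed limit or range.

## Working session

There is one attempt and no reset: what is moved stays moved. The work goes in short steps, Python scripts to look and compute and a tool call to move; the robot and the scene stay as the last step left them, time stands still between calls to the robot, and variables do not carry over. Pictures are saved under pics/ and viewed, at most 14 in all, crops included, and the job is handed in when it is done.

Besides the shell and the picture viewer there is one more tool, called after "Call:" as name(argument=value, ...) on one line, values as JSON. jog_arm: Moves the arm, as the interface text tells. Its arguments: {"type":"object","properties":{"increments":{"type":"array"},"gripper":{"type":"number"},"newtons":{"type":"number"}},"required":["increments"]}

```bash
mkdir -p pics; ls; cat > h.py <<'E'
import numpy as np, cv2
from station import get_state, snapshot, sign_off, pinch_z
def cam(n):
    s=snapshot(n); R=cv2.Rodrigues(np.array(s["rvec"],float))[0]; t=np.array(s["tvec"],float).ravel()
    return s["frame"],np.array(s["camera_matrix"],float),R,t
def ray(K,R,t,uv):
    d=R.T@np.linalg.inv(K)@np.array([uv[0],uv[1],1.]); return -R.T@t,d
def plane(c,uv,z):
    o,d=ray(*c[1:],uv); return o+d*(z-o[2])/d[2]
def two(c1,u1,c2,u2):
    o1,d1=ray(*c1[1:],u1);o2,d2=ray(*c2[1:],u2)
    s=np.linalg.lstsq(np.c_[d1,-d2],o2-o1,rcond=None)[0]
    a,b=o1+d1*s[0],o2+d2*s[1]; return (a+b)/2,np.linalg.norm(a-b)
def proj(c,P):
    p=c[1]@(c[2]@np.array(P,float)+c[3]); return p[:2]/p[2]
E
python3 - <<'E'
from h import *
print(pinch_z if not callable(pinch_z) else pinch_z(),get_state())
for n in("scene","top"):
    c=cam(n); cv2.imwrite(f"pics/{n}0.png",cv2.resize(c[0],(800,500),interpolation=cv2.INTER_CUBIC)); print(n,c[1].round(1).tolist(),(-c[2].T@c[3]).round(0),c[2].round(2).tolist())
E
```

```text
pics
18.700000000000003 {'time_s': 0.0, 'joint_pos': array([-1.24997631e+00,  5.33576692e-02,  1.61426876e+00,  4.36215818e-05,
        1.47597054e+00, -1.19000617e-01]), 'qd': array([-0.00099029,  0.00046058,  0.00031436, -0.00096306, -0.00146746,
       -0.0011478 ]), 'tau': array([-4.67376067e-04, -3.93671966e+01, -3.70179749e+01, -1.13061001e-04,
        6.93050111e-03,  6.14847224e-06]), 'position': array([ 265.93045445, -564.93641495,  230.07757647]), 'ee_rot': array([ 9.75916982e-01,  2.18139956e-01, -7.93553460e-05, -9.99244100e-04]), 'contact_force': array([-0.46923274, -0.34819374,  0.57414558]), 'torque': array([0.00161227, 0.00291362, 0.07111608]), 'finger_force': 0.0, 'opening': 85.50513435363658}
scene [[361.9, 0.0, 316.4], [0.0, 361.9, 197.7], [0.0, 0.0, 1.0]] [1332.  680.  839.] [[-0.69, 0.73, 0.0], [0.43, 0.41, -0.81], [-0.59, -0.55, -0.59]]
top [[425.1, 0.0, 324.6], [0.0, 425.1, 198.2], [0.0, 0.0, 1.0]] [ 368.  -30. 1221.] [[0.02, -1.0, -0.01], [-0.98, -0.02, -0.18], [0.18, 0.01, -0.98]]
```

View pics/scene0.png

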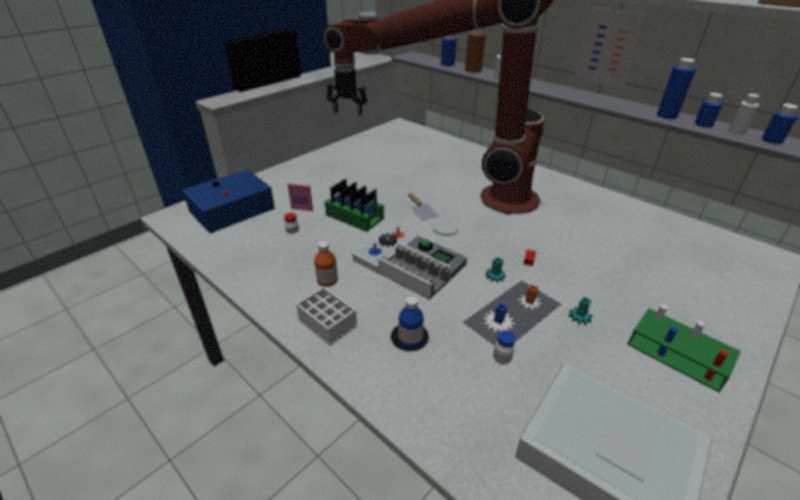

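View pics/top0.png

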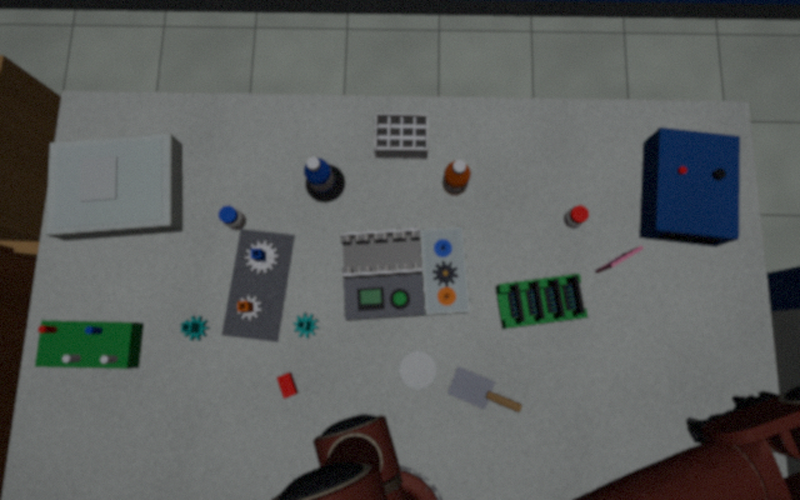

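The scene view shows the blue bottle on the black coaster (410,335), so the blue gear is meant. The orange bottle stands alone at (325,265). Cassettes in the green rack are at scene (355,200) and top (540,300). A pink look-alike leans at scene (300,195). The gears are on the grey mat, with turquoise look-alikes beside it. I'll enlarge these areas to confirm.

```bash
python3 - <<'E'
from h import *
c=cam("top"); s=cam("scene"); f=c[0]; g=s[0]
rs=lambda im,w,h:cv2.resize(im,(w,h),interpolation=cv2.INTER_CUBIC)
a=rs(f[175:275,265:475],800,381)  # x0 265,y0 175 scale 3.81
b=rs(f[175:275,175:255],240,300)
d=rs(g[140:190,250:320],420,300)
o=np.zeros((600,800,3),np.uint8); 
cv2.imwrite("pics/c1.png",a)
b=rs(f[175:275,175:255],400,500); d=rs(g[130:240,250:380],400,338)
o=np.zeros((500,800,3),np.uint8); o[:,:400]=b; o[:338,400:]=d
cv2.imwrite("pics/c2.png",o)
np.savez("cal.npz",K1=c[1],R1=c[2],t1=c[3],K2=s[1],R2=s[2],t2=s[3])
def P(u,v,z,l): print(l,plane(c,(u/1.25,v/1.25),z).round(0))
P(449,243,27,'sp blue disc');P(447,296,27,'sp orange');P(445,273,47,'pinion');P(262,256,14,'gear blue');P(248,307,14,'gear or')
P(400,299,40,'start');P(516,304,110,'cas l');P(573,297,110,'cas r');P(342,234,57,'tank tl');P(421,230,57,'tank tr');P(400,226,57,'')
for r in [((497,287),(580,275),(587,320),(502,328)),((343,275),(466,230),(469,312),(346,320))]:
    for p in r: P(*p,40,'c')
E
```

```text
sp blue disc [ 604. -114.   27.]
sp orange [ 483. -111.   27.]
pinion [ 532. -104.   47.]
gear blue [568. 316.  14.]
gear or [450. 339.  14.]
start [473.  -5.  40.]
cas l [ 461. -249.  110.]
cas r [ 478. -368.  110.]
tank tl [614. 128.  57.]
tank tr [627. -49.  57.]
 [635.  -2.  57.]
c [ 504. -221.   40.]
c [ 535. -406.   40.]
c [ 435. -418.   40.]
c [ 414. -231.   40.]
c [524. 124.  40.]
c [ 633. -152.   40.]
c [ 447. -158.   40.]
c [424. 113.  40.]
```

View pics/c1.png

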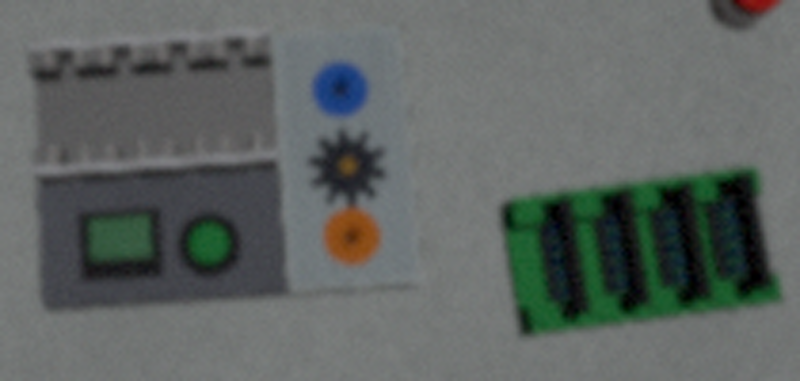

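View pics/c2.png

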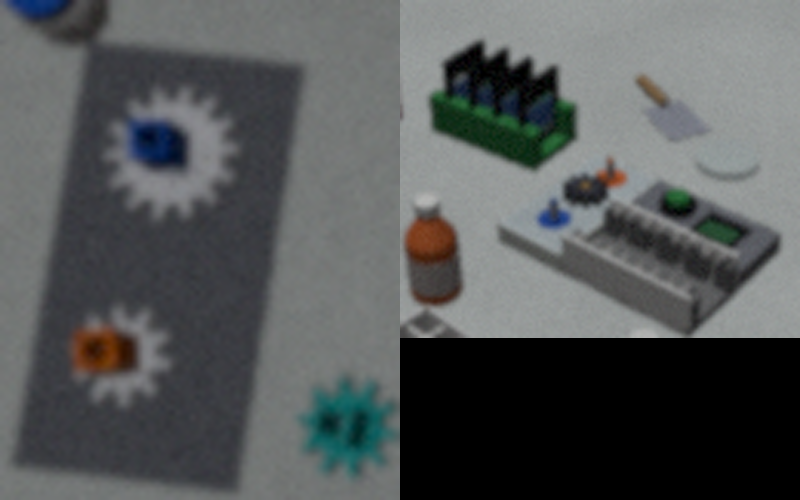

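All four rack slots hold a black cassette (crop x≈563, 620, 677, 740). The stainer has its blue spindle (340,88), pinion (347,165) and orange spindle (352,236) on the white deck. The blue-grip gear on the mat (170,150) has 14 teeth. The orange one sits at (120,355), and the turquoise look-alike stays alone. Next I'll measure them precisely.

```bash
cat > m.py <<'E'
from h import *
def avg(n,k=4):
    cs=[cam(n) for _ in range(k)]; c=cs[0]
    return (np.mean([x[0] for x in cs],0).astype(np.uint8),)+c[1:]
def mask(im,h0,h1,s=110,v=40):
    return cv2.inRange(cv2.cvtColor(im,cv2.COLOR_BGR2HSV),(h0,s,v),(h1,255,255))
def cen(m,box):
    x0,y0,x1,y1=box; n,l,st,ce=cv2.connectedComponentsWithStats(m[y0:y1,x0:x1]); i=1+np.argmax(st[1:,4])
    return ce[i]+[x0,y0],st[i,4],(l==i)
E
python3 - <<'E'
from m import *
T=avg("top"); S=avg("scene")
# boxes in native px
tb=dict(blue=(342,188,368,208),orange=(342,228,372,247),button=(308,228,332,250))
sb=dict(blue=(290,190,312,208),orange=(311,178,330,194),button=(330,185,350,206))
hu=dict(blue=(100,125),orange=(5,22),button=(45,85))
for k in tb:
    a=cen(mask(T[0],*hu[k],90),tb[k]); b=cen(mask(S[0],*hu[k],90),sb[k])
    p,e=two(T,a[0],S,b[0]); print(k,a[0].round(1),a[1],b[0].round(1),b[1],p.round(1),round(e,1),[plane(T,a[0],z).round(1).tolist() for z in(32,)])
# rack outline
m=mask(T[0],45,85,90,30)[210:270,385:480]; m=cv2.morphologyEx(m,cv2.MORPH_CLOSE,np.ones((9,9)))
ct=max(cv2.findContours(m,0,2)[0],key=cv2.contourArea); r=cv2.boxPoints(cv2.minAreaRect(ct))+[385,210]
ap=cv2.approxPolyDP(ct,3,True).reshape(-1,2)+[385,210]; print("rack",r.round(1).tolist(),ap.tolist())
for z in(0,57): print([plane(T,p,z)[:2].round(0).tolist() for p in r])
# stainer outline corners & cassette tops, enlarge
rs=lambda im,k:cv2.resize(im,None,fx=k,fy=k,interpolation=cv2.INTER_CUBIC)
cv2.imwrite("pics/c3.png",rs(T[0][178:263,268:380],7)); cv2.imwrite("pics/c4.png",rs(T[0][215:268,392:475],9))
np.save("T.npy",T[0]);np.save("S.npy",S[0])
E
```

```text
blue [353.8 198. ] 168 [299.5 200.9] 45 [593.1 -99.6  33.5] 2.4 [[592.6, -98.8, 32.0]]
orange [356.9 236.5] 169 [318.4 187.7] 34 [ 483.1 -108.    34. ] 0.3 [[483.4, -108.3, 32.0]]
button [319.5 238.4] 117 [339.7 194.3] 34 [475.2  -5.1  49.2] 2.5 [[476.0, -3.7, 32.0]]
rack [[396.5, 227.6], [464.6, 218.4], [469.3, 253.3], [401.2, 262.5]] [[463, 221], [399, 228], [403, 261], [468, 253], [468, 248], [461, 248], [457, 242], [456, 226], [463, 225]]
[[514.0, -224.0], [545.0, -421.0], [445.0, -430.0], [415.0, -236.0]]
[[507.0, -215.0], [537.0, -403.0], [441.0, -412.0], [413.0, -227.0]]
```

View pics/c3.png

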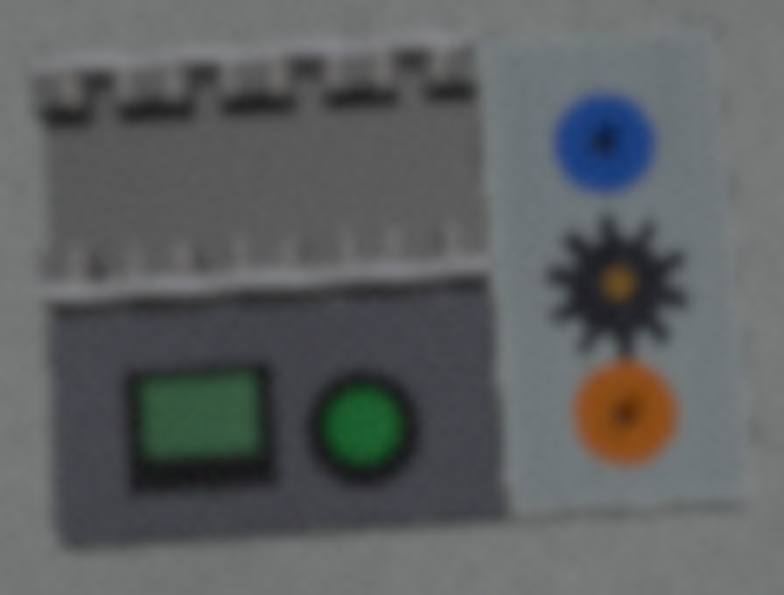

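View pics/c4.png

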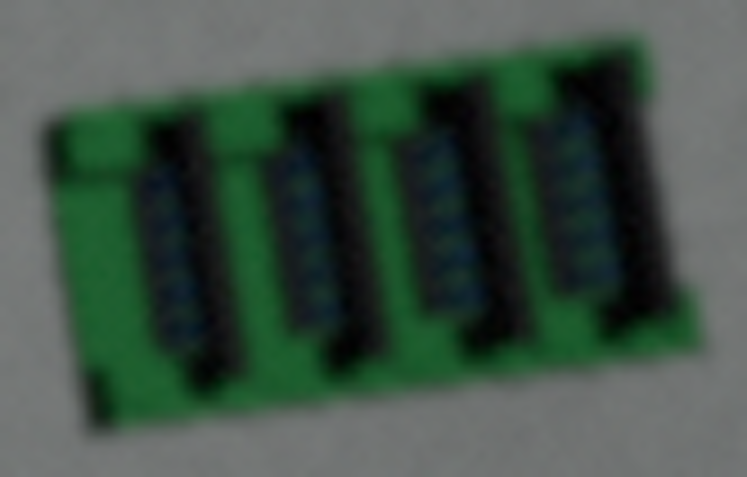

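```bash
python3 - <<'E'
from m import *
T=avg("top",1)
A=lambda x,y,z:plane(T,(268+x/7,178+y/7),z)[:2].round(1).tolist()
B=lambda x,y,z:plane(T,(392+x/9,215+y/9),z)[:2].round(1).tolist()
print("slots far",[A(x,y,55) for x,y in((105,78),(207,73),(312,67),(415,62))])
print("deck TR BR",A(715,32,30),A(745,507,30)," BL",A(62,545,30),"L",A(50,310,30),"rim near z57",A(45,292,57),A(485,270,57),"rim far",A(40,70,57),A(470,42,57))
print("pinion",A(617,284,47))
print("rack TR BR TL",B(648,40,57),B(702,350,57),B(45,110,57))
for a,b in(((192,112),(237,382)),((332,92),(378,358)),((475,78),(525,340)),((617,55),(672,315))): print("cas",B(*a,112),B(*b,112))
# pinion phase: darkness around circle, 10th harmonic
g=cv2.cvtColor(T[0],cv2.COLOR_BGR2GRAY).astype(np.float32)
c0=np.array([532.9,-103.7]); c0=np.array([533.,-104.1])
for r in(22,24,26):
    th=np.arange(360)*np.pi/180
    P=[proj(T,(c0[0]+r*np.cos(t),c0[1]+r*np.sin(t),47)) for t in th]; P=np.float32(P)
    v=cv2.remap(g,P[:,0].reshape(1,-1),P[:,1].reshape(1,-1),cv2.INTER_LINEAR).ravel()
    F=np.fft.rfft(255-v); print(r,"phase deg",round(-np.degrees(np.angle(F[10]))/10%36,1),np.abs(F[[1,2,5,9,10,11]]).round())
E
```

```text
slots far [[609.8, 101.2], [612.6, 60.4], [615.9, 18.4], [618.7, -22.8]]
deck TR BR [639.0, -145.3] [445.7, -157.4]  BL [425.2, 113.7] L [519.0, 122.5] rim near z57 [522.7, 121.3] [534.9, -52.1] rim far [612.1, 127.1] [626.9, -44.7]
pinion [531.7, -104.8]
rack TR BR TL [533.8, -400.8] [439.9, -413.4] [508.6, -216.5]
cas [502.2, -250.3] [424.6, -261.8]
cas [508.9, -291.1] [432.3, -302.4]
cas [513.8, -332.7] [438.3, -344.6]
cas [521.3, -374.1] [446.3, -387.0]
22 phase deg 8.3 [1197.  482.  205. 1061. 2439.  574.]
24 phase deg 8.5 [ 946.  619.  145. 1067. 2808.  809.]
26 phase deg 8.5 [ 829.  477.   84.  801. 2771.  931.]
```

Stainer yaw comes out near 4.3°, the slot centres near (579,-26) to (569,99.5), and the rack centre near (473,-318) with yaw near 9°. Moving above the nearest cassette first.

Call:
jog_arm(increments=[[[2, 3.1, -0.6], [0, 0, -1.6]], [[2, 3.1, -0.6], [0, 0, -1.6]], [[2, 3.1, -0.6], [0, 0, -1.6]], [[2, 3.1, -0.6], [0, 0, -1.6]], [[2, 3.1, -0.6], [0, 0, -1.6]]], gripper=3.2, newtons=40)

```text
time_s: 1.07
position: [366.7, -409.1, 201.2]
ee_rot: [0.989, 0.149, 0.0, 0.0]
contact_force: [0.1, 0.1, -0.6]
opening: 32.2
finger_force: 0.0
```

Call:
jog_arm(increments=[[[2, 3.1, -0.6], [0, 0, -1.6]], [[2, 3.1, -0.6], [0, 0, -1.6]], [[2, 3.1, -0.6], [0, 0, -1.6]], [[2, 3.1, -0.6], [0, 0, -1.6]], [[1.7, 3.1, -0.6], [0, 0, -1.6]]])

```text
time_s: 1.48
position: [464.1, -253.9, 171.4]
ee_rot: [0.997, 0.08, 0.0, 0.0]
contact_force: [1.5, -0.6, -0.0]
opening: 32.0
finger_force: 0.0
```

Call:
jog_arm(increments=[[[0, 0, 0], [0, 0, 0]], [[0, 0, 0], [0, 0, 0]]])

```text
time_s: 1.65
position: [463.5, -254.0, 170.9]
ee_rot: [0.997, 0.082, -0.0, -0.0]
contact_force: [-0.6, -0.1, 0.2]
opening: 31.9
finger_force: 0.0
```

```bash
cat > look.py <<'E'
import sys
from m import *
from scipy.spatial.transform import Rotation as Ro
def st():
    s=get_state(); x=Ro.from_quat(s["ee_rot"]).as_matrix()
    print(round(s["time_s"],1),s["position"].round(1),"xaxis yaw",round(np.degrees(np.arctan2(x[1,0],x[0,0])),1),"tilt",x[:2,2].round(3),"F",s["contact_force"].round(1),"op",round(s["opening"],1),"grip",round(s["finger_force"],1))
def pic(name,tb,sb,h=300):
    T,S=cam("top"),cam("scene"); o=np.zeros((600,800,3),np.uint8)
    for i,(c,b) in enumerate(((T,tb),(S,sb))):
        a=c[0][b[1]:b[3],b[0]:b[2]]; k=min(400/a.shape[1],600/a.shape[0]); a=cv2.resize(a,None,fx=k,fy=k,interpolation=cv2.INTER_CUBIC)[:600,:400]
        o[:a.shape[0],400*i:400*i+a.shape[1]]=a; print("scale",round(k,2))
    cv2.imwrite(f"pics/{name}.png",o); return T,S
E
python3 -c "
from look import *
st()"
```

```text
1.6 [ 463.5 -254.   170.9] xaxis yaw 9.4 tilt [-0.001  0.   ] F [-0.6 -0.1  0.2] op 31.9 grip 0.0
```

Call:
jog_arm(increments=[[[0, 0, -2], [0, 0, 0]], [[0, 0, -2], [0, 0, 0]], [[0, 0, -1], [0, 0, 0]], [[0, 0, 0], [0, 0, 0]]])

```text
time_s: 1.98
position: [461.1, -255.4, 118.6]
ee_rot: [0.997, 0.079, -0.002, -0.002]
contact_force: [0.3, 0.3, -0.2]
opening: 32.1
finger_force: 0.0
```

```bash
python3 -c "
from look import *
st(); pic('p1',(385,195,480,280),(235,130,325,190))"
```

```text
2.0 [ 461.1 -255.4  118.6] xaxis yaw 9.1 tilt [-0.004  0.003] F [ 0.3  0.3 -0.2] op 32.1 grip 0.0
scale 4.21
scale 4.44
```

View pics/p1.png

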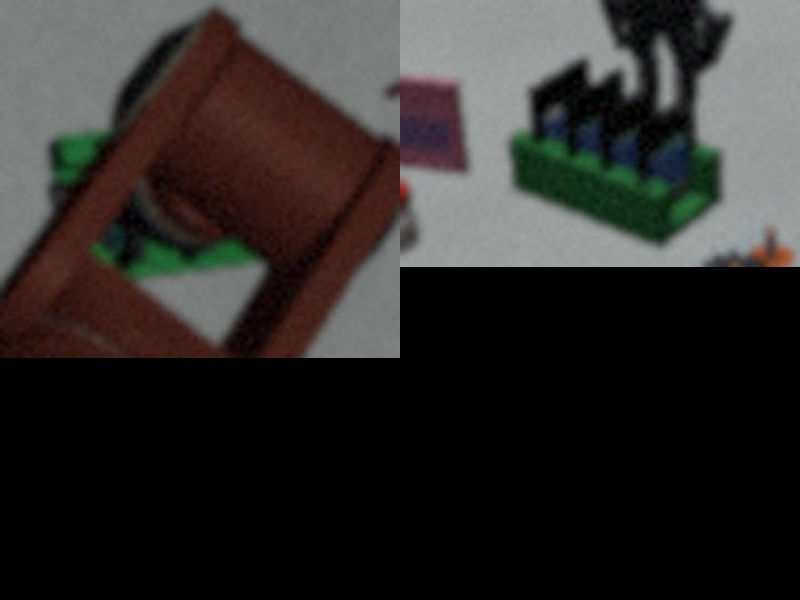

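The fingers straddle the nearest cassette in the scene view (crop 670,90). I'll go down and close.

Call:
jog_arm(increments=[[[0, 0, -1.2], [0, 0, 0]], [[0, 0, -1.2], [0, 0, 0]], [[0, 0, -1.2], [0, 0, 0]], [[0, 0, -1.2], [0, 0, 0]], [[0, 0, 0], [0, 0, 0]]])

```text
time_s: 2.5
position: [461.0, -254.0, 69.4]
ee_rot: [0.997, 0.08, -0.002, -0.002]
contact_force: [-1.4, 0.1, -0.2]
opening: 32.2
finger_force: 0.0
```

Call:
jog_arm(increments=[[[0, 0, 0], [0, 0, 0]], [[0, 0, 0], [0, 0, 0]], [[0, 0, 0], [0, 0, 0]], [[0, 0, 0], [0, 0, 0]], [[0, 0, 0], [0, 0, 0]]], gripper=0, newtons=40)

```text
time_s: 2.92
position: [463.4, -255.7, 73.9]
ee_rot: [0.997, 0.08, 0.0, 0.0]
contact_force: [0.6, -0.6, -1.6]
opening: 7.6
finger_force: 41.4
```

```bash
python3 -c "
from look import *
st()"
```

```text
2.9 [ 463.4 -255.7   73.9] xaxis yaw 9.2 tilt [ 0.001 -0.001] F [ 0.6 -0.6 -1.6] op 7.6 grip 41.4
```

Call:
jog_arm(increments=[[[0, 0, 1.5], [0, 0, 0]], [[0, 0, 1.5], [0, 0, 0]], [[0, 0, 1.5], [0, 0, 0]], [[0, 0, 2], [0, 0, 0]], [[0, 0, 2], [0, 0, 0]]])

```text
time_s: 3.33
position: [462.8, -255.3, 159.0]
ee_rot: [0.997, 0.08, -0.0, -0.0]
contact_force: [0.2, -1.0, -1.4]
opening: 7.3
finger_force: 41.5
```

Call:
jog_arm(increments=[[[1.06, 3.55, 0], [0, 0, -0.5]], [[1.06, 3.55, 0], [0, 0, -0.5]], [[1.06, 3.55, 0], [0, 0, -0.5]], [[1.06, 3.55, 0], [0, 0, -0.5]], [[1.06, 3.55, 0], [0, 0, -0.5]]])

```text
time_s: 3.75
position: [516.4, -76.4, 158.9]
ee_rot: [0.998, 0.058, 0.001, 0.0]
contact_force: [1.5, 0.0, -0.6]
opening: 7.2
finger_force: 41.5
```

Call:
jog_arm(increments=[[[1.06, 3.55, 0], [0, 0, -0.5]], [[1.06, 3.55, 0], [0, 0, -0.5]], [[1.06, 3.55, 0], [0, 0, -0.5]], [[1.06, 3.55, 0], [0, 0, -0.5]], [[1.06, 3.55, 0], [0, 0, -0.5]]])

```text
time_s: 4.17
position: [569.4, 101.4, 158.8]
ee_rot: [0.999, 0.037, 0.0, 0.0]
contact_force: [1.0, -0.6, -1.2]
opening: 7.8
finger_force: 41.5
```

Call:
jog_arm(increments=[[[0, 0, -1], [0, 0, 0]], [[0, 0, -1], [0, 0, 0]], [[0, 0, 0], [0, 0, 0]]])

```text
time_s: 4.42
position: [567.2, 99.2, 135.3]
ee_rot: [0.999, 0.037, -0.002, 0.0]
contact_force: [-1.1, -0.0, -0.8]
opening: 7.5
finger_force: 41.4
```

```bash
python3 -c "
from look import *
st(); pic('p2',(265,165,385,265),(280,140,390,260))"
```

```text
4.4 [567.2  99.2 135.3] xaxis yaw 4.2 tilt [-0.005 -0.001] F [-1.1 -0.  -0.8] op 7.5 grip 41.4
scale 3.33
scale 3.64
```

View pics/p2.png

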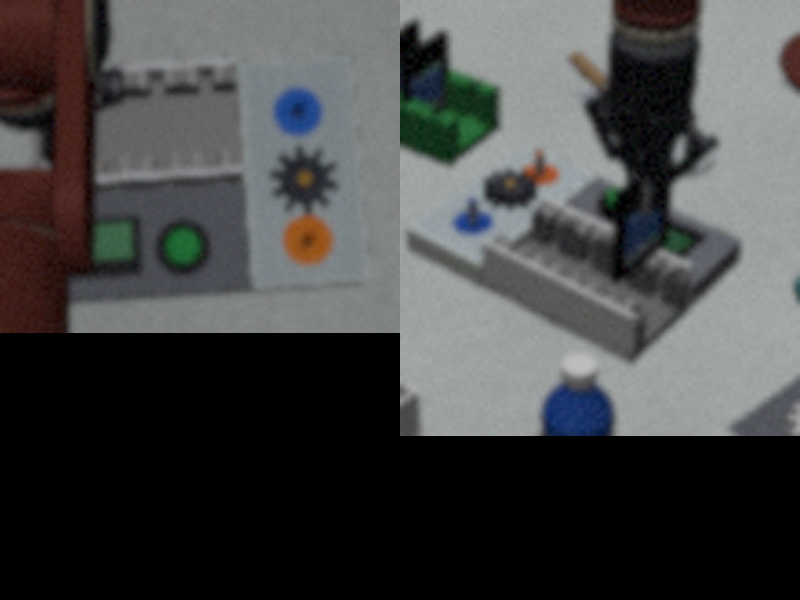

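The cassette is held upright above the far slot (scene crop 640,240). I'll lower it slowly while watching the force.

Call:
jog_arm(increments=[[[0, 0, -0.4], [0, 0, 0]], [[0, 0, -0.4], [0, 0, 0]], [[0, 0, -0.4], [0, 0, 0]], [[0, 0, -0.4], [0, 0, 0]], [[0, 0, -0.4], [0, 0, 0]]])

```text
time_s: 4.93
position: [569.0, 99.2, 117.9]
ee_rot: [0.999, 0.036, -0.0, 0.0]
contact_force: [1.2, -0.6, -1.4]
opening: 7.5
finger_force: 41.4
```

Call:
jog_arm(increments=[[[0, 0, -0.3], [0, 0, 0]], [[0, 0, -0.3], [0, 0, 0]], [[0, 0, -0.3], [0, 0, 0]]])

```text
time_s: 5.18
position: [569.2, 99.8, 109.3]
ee_rot: [0.999, 0.037, 0.0, -0.0]
contact_force: [-1.7, 2.5, 3.0]
opening: 7.4
finger_force: 42.1
```

```bash
python3 -c "
from look import *
st()"
```

```text
5.2 [569.2  99.8 109.3] xaxis yaw 4.2 tilt [0.    0.001] F [-1.7  2.5  3. ] op 7.4 grip 42.1
```

Call:
jog_arm(increments=[[[0, 0.2, 0], [0, 0, 0]], [[0, 0, -0.2], [0, 0, 0]], [[0, 0, -0.2], [0, 0, 0]], [[0, 0, 0], [0, 0, 0]]])

```text
time_s: 5.52
position: [568.7, 101.5, 104.6]
ee_rot: [0.999, 0.037, -0.001, 0.0]
contact_force: [-0.5, -0.3, -1.4]
opening: 7.7
finger_force: 41.5
```

```bash
python3 -c "
from look import *
st()"
```

```text
5.5 [568.7 101.5 104.6] xaxis yaw 4.2 tilt [-0.001 -0.   ] F [-0.5 -0.3 -1.4] op 7.7 grip 41.5
```

Call:
jog_arm(increments=[[[0, 0, -0.4], [0, 0, 0]], [[0, 0, -0.4], [0, 0, 0]], [[0, 0, -0.4], [0, 0, 0]], [[0, 0, -0.4], [0, 0, 0]], [[0, 0, -0.4], [0, 0, 0]]])

```text
time_s: 5.93
position: [568.9, 101.5, 84.6]
ee_rot: [0.999, 0.037, -0.0, -0.0]
contact_force: [-0.2, 0.3, -0.2]
opening: 7.6
finger_force: 41.5
```

```bash
python3 -c "
from look import *
st()"
```

```text
5.9 [568.9 101.5  84.6] xaxis yaw 4.2 tilt [-0.001  0.   ] F [-0.2  0.3 -0.2] op 7.6 grip 41.5
```

Call:
jog_arm(increments=[[[0, 0, -0.4], [0, 0, 0]], [[0, 0, -0.4], [0, 0, 0]], [[0, 0, -0.3], [0, 0, 0]], [[0, 0, -0.2], [0, 0, 0]], [[0, 0, 0], [0, 0, 0]]])

```text
time_s: 6.35
position: [569.4, 101.5, 73.3]
ee_rot: [0.999, 0.037, -0.0, 0.0]
contact_force: [-3.3, -0.4, 3.7]
opening: 7.6
finger_force: 42.4
```

```bash
python3 -c "
from look import *
st()"
```

```text
6.3 [569.4 101.5  73.3] xaxis yaw 4.2 tilt [-0. -0.] F [-3.3 -0.4  3.7] op 7.6 grip 42.4
```

Call:
jog_arm(increments=[[[0, 0, 0], [0, 0, 0]], [[0, 0, 0], [0, 0, 0]], [[0, 0, 0], [0, 0, 0]]], gripper=3.2)

```text
time_s: 6.6
position: [569.1, 101.5, 72.2]
ee_rot: [0.999, 0.037, 0.0, -0.0]
contact_force: [-0.1, -0.1, 0.1]
opening: 31.9
finger_force: 0.0
```

Call:
jog_arm(increments=[[[0, 0, 1], [0, 0, 0]], [[0, 0, 2], [0, 0, 0]], [[0, 0, 2.5], [0, 0, 0]], [[0, 0, 2], [0, 0, 0]], [[0, 0, 0], [0, 0, 0]]])

```text
time_s: 7.02
position: [572.4, 101.7, 153.6]
ee_rot: [0.999, 0.037, 0.005, -0.0]
contact_force: [1.3, 0.6, 1.5]
opening: 31.7
finger_force: 0.0
```

Call:
jog_arm(increments=[[[-0.99, -3.98, 0], [0, 0, 0.5]], [[-0.99, -3.98, 0], [0, 0, 0.5]], [[-0.99, -3.98, 0], [0, 0, 0.5]], [[-0.99, -3.98, 0], [0, 0, 0.5]], [[-0.99, -3.98, 0], [0, 0, 0.5]]])

```text
time_s: 7.43
position: [518.6, -98.9, 147.0]
ee_rot: [0.998, 0.059, -0.0, -0.0]
contact_force: [0.8, 0.3, -0.1]
opening: 32.1
finger_force: 0.0
```

Call:
jog_arm(increments=[[[-0.99, -3.98, 0], [0, 0, 0.5]], [[-0.99, -3.98, 0], [0, 0, 0.5]], [[-0.99, -3.98, 0], [0, 0, 0.5]], [[-0.99, -3.98, 0], [0, 0, 0.5]], [[-0.99, -4.0, 0], [0, 0, 0.5]]])

```text
time_s: 7.85
position: [469.0, -298.4, 147.0]
ee_rot: [0.997, 0.08, -0.0, -0.0]
contact_force: [0.5, -0.5, -0.6]
opening: 31.8
finger_force: 0.0
```

Call:
jog_arm(increments=[[[0, 0, 0], [0, 0, 0]], [[0, 0, 0], [0, 0, 0]]])

```text
time_s: 8.02
position: [469.2, -298.4, 147.0]
ee_rot: [0.997, 0.078, -0.0, -0.0]
contact_force: [0.8, 0.2, -1.1]
opening: 31.4
finger_force: 0.0
```

```bash
python3 -c "
from look import *
st(); pic('p3',(265,165,385,265),(245,130,385,240))"
```

```text
8.0 [ 469.2 -298.4  147. ] xaxis yaw 9.0 tilt [-0.     0.001] F [ 0.8  0.2 -1.1] op 31.4 grip 0.0
scale 3.33
scale 2.86
```

View pics/p3.png

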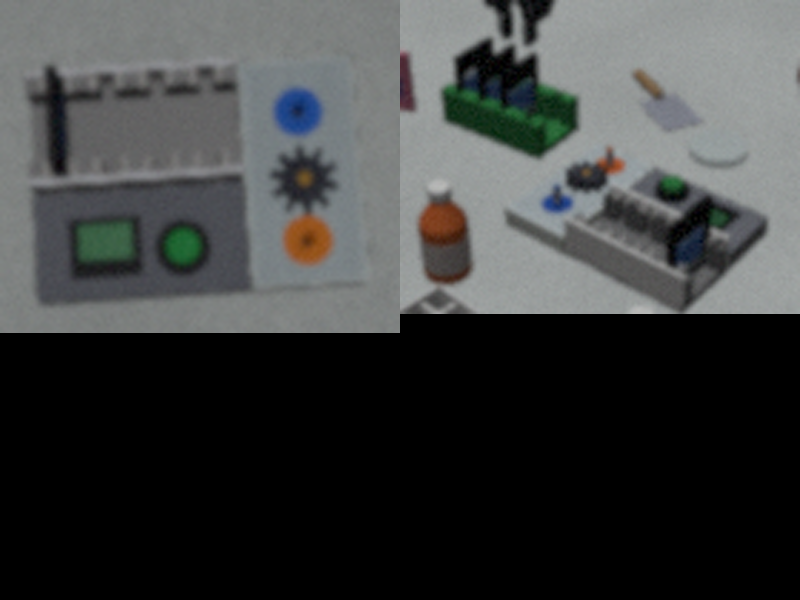

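Cassette 0 stands in the far slot, (50,120) in the top crop and (690,235) in the scene crop. Next is cassette 1.

Call:
jog_arm(increments=[[[0.05, 0.1, -1.5], [0, 0, 0]], [[0, 0, -1.5], [0, 0, 0]], [[0, 0, -1.5], [0, 0, 0]], [[0, 0, -1.5], [0, 0, 0]], [[0, 0, -1.4], [0, 0, 0]]])

```text
time_s: 8.53
position: [471.0, -293.5, 72.3]
ee_rot: [0.997, 0.082, -0.0, -0.0]
contact_force: [-0.4, -0.2, -0.1]
opening: 32.0
finger_force: 0.0
```

Call:
jog_arm(increments=[[[0, 0, 0], [0, 0, 0]], [[0, 0, 0], [0, 0, 0]], [[0, 0, 0], [0, 0, 0]], [[0, 0, 0], [0, 0, 0]], [[0, 0, 0], [0, 0, 0]]], gripper=0)

```text
time_s: 8.95
position: [471.3, -295.9, 74.5]
ee_rot: [0.997, 0.08, 0.001, 0.001]
contact_force: [0.8, -2.4, -1.2]
opening: 8.0
finger_force: 39.3
```

```bash
python3 -c "
from look import *
st()"
```

```text
8.9 [ 471.3 -295.9   74.5] xaxis yaw 9.2 tilt [ 0.002 -0.001] F [ 0.8 -2.4 -1.2] op 8.0 grip 39.3
```

Call:
jog_arm(increments=[[[0, 0, 1.5], [0, 0, 0]], [[0, 0, 1.5], [0, 0, 0]], [[0, 0, 1.5], [0, 0, 0]], [[0, 0, 2], [0, 0, 0]], [[0, 0, 2], [0, 0, 0]]])

```text
time_s: 9.37
position: [470.5, -295.0, 159.5]
ee_rot: [0.997, 0.08, 0.0, -0.001]
contact_force: [0.4, -0.6, -0.1]
opening: 7.4
finger_force: 39.6
```

Call:
jog_arm(increments=[[[1.01, 3.55, 0], [0, 0, -0.5]], [[1.01, 3.55, 0], [0, 0, -0.5]], [[1.01, 3.55, 0], [0, 0, -0.5]], [[1.01, 3.55, 0], [0, 0, -0.5]], [[1.01, 3.55, 0], [0, 0, -0.5]]])

```text
time_s: 9.78
position: [521.4, -116.1, 159.3]
ee_rot: [0.998, 0.058, 0.001, -0.0]
contact_force: [0.7, -0.2, -1.0]
opening: 7.4
finger_force: 39.6
```

Call:
jog_arm(increments=[[[1.01, 3.55, 0], [0, 0, -0.5]], [[1.01, 3.55, 0], [0, 0, -0.5]], [[1.01, 3.55, 0], [0, 0, -0.5]], [[1.01, 3.55, 0], [0, 0, -0.5]], [[1.01, 3.55, 0], [0, 0, -0.5]]])

```text
time_s: 10.2
position: [571.8, 61.8, 159.3]
ee_rot: [0.999, 0.037, 0.0, -0.0]
contact_force: [0.9, -0.2, -0.8]
opening: 7.3
finger_force: 39.5
```

Call:
jog_arm(increments=[[[0, 0, -1], [0, 0, 0]], [[0, 0, -1], [0, 0, 0]], [[0, 0, -1], [0, 0, 0]], [[0, 0, 0], [0, 0, 0]]])

```text
time_s: 10.53
position: [569.3, 58.6, 125.0]
ee_rot: [0.999, 0.036, -0.003, -0.0]
contact_force: [-1.1, 0.1, -0.8]
opening: 7.7
finger_force: 39.6
```

```bash
python3 -c "
from look import *
st()"
```

```text
10.5 [569.3  58.6 125. ] xaxis yaw 4.1 tilt [-0.006  0.   ] F [-1.1  0.1 -0.8] op 7.7 grip 39.6
```

Call:
jog_arm(increments=[[[0, 0, -0.4], [0, 0, 0]], [[0, 0, -0.4], [0, 0, 0]], [[0, 0, -0.4], [0, 0, 0]], [[0, 0, -0.4], [0, 0, 0]], [[0, 0, -0.3], [0, 0, 0]]])

```text
time_s: 10.95
position: [571.5, 58.9, 109.0]
ee_rot: [0.999, 0.036, -0.0, -0.0]
contact_force: [-0.7, -0.1, -0.8]
opening: 7.9
finger_force: 39.6
```

Call:
jog_arm(increments=[[[0, 0, -0.2], [0, 0, 0]], [[0, 0, -0.2], [0, 0, 0]], [[0, 0, 0], [0, 0, 0]]])

```text
time_s: 11.2
position: [571.4, 59.3, 104.9]
ee_rot: [0.999, 0.037, -0.0, -0.0]
contact_force: [-0.6, 0.4, -1.1]
opening: 7.7
finger_force: 39.7
```

```bash
python3 -c "
from look import *
st()"
```

```text
11.2 [571.4  59.3 104.9] xaxis yaw 4.2 tilt [-0.001  0.   ] F [-0.6  0.4 -1.1] op 7.7 grip 39.7
```

Call:
jog_arm(increments=[[[0, 0, -0.4], [0, 0, 0]], [[0, 0, -0.4], [0, 0, 0]], [[0, 0, -0.4], [0, 0, 0]], [[0, 0, -0.4], [0, 0, 0]], [[0, 0, -0.4], [0, 0, 0]]])

```text
time_s: 11.62
position: [571.5, 59.3, 84.7]
ee_rot: [0.999, 0.037, -0.0, 0.0]
contact_force: [0.0, -0.4, -0.8]
opening: 8.1
finger_force: 39.7
```

Call:
jog_arm(increments=[[[0, 0, -0.4], [0, 0, 0]], [[0, 0, -0.3], [0, 0, 0]], [[0, 0, -0.2], [0, 0, 0]], [[0, 0, 0], [0, 0, 0]]])

```text
time_s: 11.95
position: [571.2, 59.3, 75.6]
ee_rot: [0.999, 0.037, -0.001, -0.0]
contact_force: [1.1, -1.0, -0.6]
opening: 7.7
finger_force: 39.7
```

Call:
jog_arm(increments=[[[0, 0, -0.2], [0, 0, 0]], [[0, 0, 0], [0, 0, 0]]])

```text
time_s: 12.12
position: [571.6, 59.3, 74.2]
ee_rot: [0.999, 0.037, -0.0, 0.0]
contact_force: [0.2, -1.0, -0.0]
opening: 7.5
finger_force: 39.7
```

```bash
python3 -c "
from look import *
st()"
```

```text
12.1 [571.6  59.3  74.2] xaxis yaw 4.2 tilt [-0. -0.] F [ 0.2 -1.  -0. ] op 7.5 grip 39.7
```

Call:
jog_arm(increments=[[[0, 0, -0.1], [0, 0, 0]], [[0, 0, 0], [0, 0, 0]]])

```text
time_s: 12.28
position: [571.6, 59.3, 73.3]
ee_rot: [0.999, 0.037, 0.0, 0.0]
contact_force: [0.6, 0.7, -0.8]
opening: 7.8
finger_force: 39.7
```

Call:
jog_arm(increments=[[[0, 0, 0], [0, 0, 0]], [[0, 0, 0], [0, 0, 0]], [[0, 0, 0], [0, 0, 0]]], gripper=3.1)

```text
time_s: 12.53
position: [571.8, 59.3, 73.6]
ee_rot: [0.999, 0.037, 0.0, 0.0]
contact_force: [0.3, 0.4, 0.1]
opening: 31.1
finger_force: 0.0
```

Call:
jog_arm(increments=[[[0, 0, 1], [0, 0, 0]], [[0, 0, 2], [0, 0, 0]], [[0, 0, 2.5], [0, 0, 0]], [[0, 0, 2], [0, 0, 0]], [[0, 0, 0], [0, 0, 0]]])

```text
time_s: 12.95
position: [575.0, 59.3, 154.9]
ee_rot: [0.999, 0.037, 0.005, 0.0]
contact_force: [1.2, -0.1, 0.7]
opening: 30.9
finger_force: 0.0
```

Call:
jog_arm(increments=[[[-0.95, -3.98, 0], [0, 0, 0.5]], [[-0.95, -3.98, 0], [0, 0, 0.5]], [[-0.95, -3.98, 0], [0, 0, 0.5]], [[-0.95, -3.98, 0], [0, 0, 0.5]], [[-0.95, -3.98, 0], [0, 0, 0.5]]])

```text
time_s: 13.37
position: [523.2, -141.2, 148.3]
ee_rot: [0.998, 0.059, 0.0, 0.0]
contact_force: [0.0, 0.4, -0.7]
opening: 30.8
finger_force: 0.0
```

Call:
jog_arm(increments=[[[-0.95, -3.98, 0], [0, 0, 0.5]], [[-0.95, -3.98, 0], [0, 0, 0.5]], [[-0.95, -3.98, 0], [0, 0, 0.5]], [[-0.95, -3.98, 0], [0, 0, 0.5]], [[-0.95, -3.98, 0], [0, 0, 0.5]]])

```text
time_s: 13.78
position: [475.6, -340.5, 148.2]
ee_rot: [0.997, 0.08, 0.0, -0.0]
contact_force: [-0.2, 0.4, -0.4]
opening: 30.9
finger_force: 0.0
```

Call:
jog_arm(increments=[[[0, 0, 0], [0, 0, 0]], [[0, 0, 0], [0, 0, 0]], [[0, 0, 0], [0, 0, 0]]])

```text
time_s: 14.03
position: [476.4, -338.3, 147.8]
ee_rot: [0.997, 0.08, -0.0, -0.001]
contact_force: [-0.3, -0.3, -1.3]
opening: 30.8
finger_force: 0.0
```

```bash
python3 -c "
from look import *
st()"
```

```text
14.0 [ 476.4 -338.3  147.8] xaxis yaw 9.2 tilt [-0.     0.001] F [-0.3 -0.3 -1.3] op 30.8 grip 0.0
```

Call:
jog_arm(increments=[[[0, 0, -1.5], [0, 0, 0]], [[0, 0, -1.5], [0, 0, 0]], [[0, 0, -1.5], [0, 0, 0]], [[0, 0, -1.5], [0, 0, 0]], [[0, 0, -1.4], [0, 0, 0]]])

```text
time_s: 14.45
position: [477.1, -336.7, 73.3]
ee_rot: [0.997, 0.081, -0.0, -0.0]
contact_force: [-0.7, -0.6, -0.3]
opening: 31.2
finger_force: 0.0
```

Call:
jog_arm(increments=[[[0, 0, 0], [0, 0, 0]], [[0, 0, 0], [0, 0, 0]], [[0, 0, 0], [0, 0, 0]], [[0, 0, 0], [0, 0, 0]], [[0, 0, 0], [0, 0, 0]]], gripper=0)

```text
time_s: 14.87
position: [477.2, -339.0, 75.5]
ee_rot: [0.997, 0.08, 0.001, 0.001]
contact_force: [0.1, 0.6, -1.4]
opening: 7.6
finger_force: 44.3
```

Call:
jog_arm(increments=[[[0, 0, 1.5], [0, 0, 0]], [[0, 0, 1.5], [0, 0, 0]], [[0, 0, 1.5], [0, 0, 0]], [[0, 0, 2], [0, 0, 0]], [[0, 0, 2], [0, 0, 0]]])

```text
time_s: 15.28
position: [476.5, -338.6, 160.4]
ee_rot: [0.997, 0.08, 0.0, -0.0]
contact_force: [0.6, -0.9, -1.0]
opening: 7.7
finger_force: 44.3
```

Call:
jog_arm(increments=[[[0.98, 3.56, 0], [0, 0, -0.5]], [[0.98, 3.56, 0], [0, 0, -0.5]], [[0.98, 3.56, 0], [0, 0, -0.5]], [[0.98, 3.56, 0], [0, 0, -0.5]], [[0.98, 3.56, 0], [0, 0, -0.5]]])

```text
time_s: 15.7
position: [526.0, -159.3, 160.3]
ee_rot: [0.998, 0.058, 0.001, 0.0]
contact_force: [1.0, 1.2, -1.5]
opening: 7.5
finger_force: 44.4
```

Call:
jog_arm(increments=[[[0.98, 3.56, 0], [0, 0, -0.5]], [[0.98, 3.56, 0], [0, 0, -0.5]], [[0.98, 3.56, 0], [0, 0, -0.5]], [[0.98, 3.56, 0], [0, 0, -0.5]], [[0.98, 3.56, 0], [0, 0, -0.5]]])

```text
time_s: 16.12
position: [575.1, 19.1, 160.3]
ee_rot: [0.999, 0.036, 0.001, 0.0]
contact_force: [0.4, 0.4, 0.0]
opening: 7.0
finger_force: 44.3
```

Call:
jog_arm(increments=[[[0, 0, -1], [0, 0, 0]], [[0, 0, -1], [0, 0, 0]], [[0, 0, -1], [0, 0, 0]], [[0, 0, 0], [0, 0, 0]], [[0, 0, 0], [0, 0, 0]]])

```text
time_s: 16.53
position: [573.5, 16.1, 127.9]
ee_rot: [0.999, 0.036, -0.001, -0.0]
contact_force: [-0.2, 0.5, -1.1]
opening: 7.4
finger_force: 44.3
```

```bash
python3 -c "
from look import *
st()"
```

```text
16.5 [573.5  16.1 127.9] xaxis yaw 4.1 tilt [-0.003  0.   ] F [-0.2  0.5 -1.1] op 7.4 grip 44.3
```

Call:
jog_arm(increments=[[[0, 0.05, -0.4], [0, 0, 0]], [[0, 0, -0.4], [0, 0, 0]], [[0, 0, -0.4], [0, 0, 0]], [[0, 0, -0.4], [0, 0, 0]], [[0, 0, -0.3], [0, 0, 0]]])

```text
time_s: 16.95
position: [574.6, 17.6, 109.8]
ee_rot: [0.999, 0.036, 0.0, -0.0]
contact_force: [-0.0, 0.1, -0.6]
opening: 7.4
finger_force: 44.3
```

Call:
jog_arm(increments=[[[0, 0, -0.2], [0, 0, 0]], [[0, 0, -0.2], [0, 0, 0]], [[0, 0, 0], [0, 0, 0]]])

```text
time_s: 17.2
position: [574.5, 17.9, 105.9]
ee_rot: [0.999, 0.037, -0.0, -0.0]
contact_force: [0.2, -0.2, -1.7]
opening: 7.8
finger_force: 44.2
```

```bash
python3 -c "
from look import *
st()"
```

```text
17.2 [574.5  17.9 105.9] xaxis yaw 4.2 tilt [-0.  0.] F [ 0.2 -0.2 -1.7] op 7.8 grip 44.2
```

Call:
jog_arm(increments=[[[0, 0, -0.4], [0, 0, 0]], [[0, 0, -0.4], [0, 0, 0]], [[0, 0, -0.4], [0, 0, 0]], [[0, 0, -0.4], [0, 0, 0]], [[0, 0, -0.4], [0, 0, 0]]])

```text
time_s: 17.62
position: [574.6, 17.8, 85.8]
ee_rot: [0.999, 0.037, -0.0, -0.0]
contact_force: [2.1, 0.5, 0.8]
opening: 6.9
finger_force: 44.3
```

Call:
jog_arm(increments=[[[0, 0, -0.4], [0, 0, 0]], [[0, 0, -0.4], [0, 0, 0]], [[0, 0, -0.2], [0, 0, 0]], [[0, 0, -0.1], [0, 0, 0]], [[0, 0, 0], [0, 0, 0]]])

```text
time_s: 18.03
position: [574.5, 17.8, 75.0]
ee_rot: [0.999, 0.037, -0.0, -0.0]
contact_force: [1.2, 0.1, -1.2]
opening: 7.6
finger_force: 44.3
```

```bash
python3 -c "
from look import *
st()"
```

```text
18.0 [574.5  17.8  75. ] xaxis yaw 4.2 tilt [-0.  0.] F [ 1.2  0.1 -1.2] op 7.6 grip 44.3
```

Call:
jog_arm(increments=[[[0, 0, -0.15], [0, 0, 0]], [[0, 0, 0], [0, 0, 0]]])

```text
time_s: 18.2
position: [574.5, 17.8, 73.7]
ee_rot: [0.999, 0.037, -0.0, 0.0]
contact_force: [-0.1, -0.2, -0.8]
opening: 7.4
finger_force: 44.4
```

Call:
jog_arm(increments=[[[0, 0, 0], [0, 0, 0]], [[0, 0, 0], [0, 0, 0]], [[0, 0, 0], [0, 0, 0]]], gripper=3.1)

```text
time_s: 18.45
position: [574.6, 17.8, 74.0]
ee_rot: [0.999, 0.037, 0.0, 0.0]
contact_force: [0.2, -0.2, 0.5]
opening: 31.0
finger_force: 0.0
```

Call:
jog_arm(increments=[[[0, 0, 1], [0, 0, 0]], [[0, 0, 2], [0, 0, 0]], [[0, 0, 2.5], [0, 0, 0]], [[0, 0, 2], [0, 0, 0]], [[0, 0, 0], [0, 0, 0]]])

```text
time_s: 18.87
position: [578.0, 17.5, 155.4]
ee_rot: [0.999, 0.037, 0.005, 0.001]
contact_force: [1.0, 0.3, 0.9]
opening: 31.1
finger_force: 0.0
```

Call:
jog_arm(increments=[[[-0.91, -3.98, 0], [0, 0, 0.5]], [[-0.91, -3.98, 0], [0, 0, 0.5]], [[-0.91, -3.98, 0], [0, 0, 0.5]], [[-0.91, -3.98, 0], [0, 0, 0.5]], [[-0.91, -3.98, 0], [0, 0, 0.5]]])

```text
time_s: 19.28
position: [528.2, -182.7, 148.7]
ee_rot: [0.998, 0.059, 0.0, -0.0]
contact_force: [0.6, 0.2, -1.0]
opening: 31.0
finger_force: 0.0
```

Call:
jog_arm(increments=[[[-0.91, -3.98, 0], [0, 0, 0.5]], [[-0.91, -3.98, 0], [0, 0, 0.5]], [[-0.91, -3.98, 0], [0, 0, 0.5]], [[-0.91, -3.98, 0], [0, 0, 0.5]], [[-0.91, -3.98, 0], [0, 0, 0.5]]])

```text
time_s: 19.7
position: [482.6, -381.9, 148.6]
ee_rot: [0.997, 0.08, -0.0, -0.0]
contact_force: [1.1, -0.3, 0.4]
opening: 31.2
finger_force: 0.0
```

Call:
jog_arm(increments=[[[0, 0, 0], [0, 0, 0]], [[0, 0, 0], [0, 0, 0]], [[0, 0, 0], [0, 0, 0]]])

```text
time_s: 19.95
position: [483.4, -379.7, 148.3]
ee_rot: [0.997, 0.08, -0.0, -0.001]
contact_force: [0.9, 0.9, -0.3]
opening: 31.2
finger_force: 0.0
```

```bash
python3 -c "
from look import *
st()"
```

```text
19.9 [ 483.4 -379.7  148.3] xaxis yaw 9.2 tilt [-0.001  0.001] F [ 0.9  0.9 -0.3] op 31.2 grip 0.0
```

Call:
jog_arm(increments=[[[0, 0, -1.5], [0, 0, 0]], [[0, 0, -1.5], [0, 0, 0]], [[0, 0, -1.5], [0, 0, 0]], [[0, 0, -1.5], [0, 0, 0]], [[0, 0, -1.5], [0, 0, 0]]])

```text
time_s: 20.37
position: [484.2, -378.1, 73.0]
ee_rot: [0.997, 0.081, -0.0, -0.0]
contact_force: [0.8, -0.7, 1.5]
opening: 30.7
finger_force: 0.0
```

Call:
jog_arm(increments=[[[0, 0, 0], [0, 0, 0]], [[0, 0, 0], [0, 0, 0]], [[0, 0, 0], [0, 0, 0]], [[0, 0, 0], [0, 0, 0]], [[0, 0, 0], [0, 0, 0]]], gripper=0)

```text
time_s: 20.78
position: [484.3, -380.3, 75.1]
ee_rot: [0.997, 0.08, 0.001, 0.001]
contact_force: [0.2, -0.0, -1.1]
opening: 7.4
finger_force: 42.5
```

Call:
jog_arm(increments=[[[0, 0, 1.5], [0, 0, 0]], [[0, 0, 1.5], [0, 0, 0]], [[0, 0, 1.5], [0, 0, 0]], [[0, 0, 2], [0, 0, 0]], [[0, 0, 2], [0, 0, 0]]])

```text
time_s: 21.2
position: [483.5, -380.0, 160.0]
ee_rot: [0.997, 0.08, 0.0, -0.0]
contact_force: [0.2, -0.4, -2.0]
opening: 7.5
finger_force: 42.5
```

Call:
jog_arm(increments=[[[0.94, 3.56, 0], [0, 0, -0.5]], [[0.94, 3.56, 0], [0, 0, -0.5]], [[0.94, 3.56, 0], [0, 0, -0.5]], [[0.94, 3.56, 0], [0, 0, -0.5]], [[0.94, 3.56, 0], [0, 0, -0.5]]])

```text
time_s: 21.62
position: [531.0, -200.7, 159.8]
ee_rot: [0.998, 0.058, 0.001, 0.0]
contact_force: [0.6, -1.0, -0.3]
opening: 7.3
finger_force: 42.5
```

Call:
jog_arm(increments=[[[0.94, 3.56, 0], [0, 0, -0.5]], [[0.94, 3.56, 0], [0, 0, -0.5]], [[0.94, 3.56, 0], [0, 0, -0.5]], [[0.94, 3.56, 0], [0, 0, -0.5]], [[0.94, 3.56, 0], [0, 0, -0.5]]])

```text
time_s: 22.03
position: [578.0, -22.3, 159.8]
ee_rot: [0.999, 0.036, 0.001, 0.0]
contact_force: [1.1, -0.3, -1.4]
opening: 7.4
finger_force: 42.4
```

Call:
jog_arm(increments=[[[0, 0, -1], [0, 0, 0]], [[0, 0, -1], [0, 0, 0]], [[0, 0, -1], [0, 0, 0]], [[0, 0, 0], [0, 0, 0]], [[0, 0, 0], [0, 0, 0]]])

```text
time_s: 22.45
position: [576.5, -25.3, 127.4]
ee_rot: [0.999, 0.036, -0.001, -0.0]
contact_force: [-0.1, 0.4, -0.9]
opening: 7.3
finger_force: 42.4
```

Call:
jog_arm(increments=[[[0, 0, 0], [0, 0, 0]]])

```text
time_s: 22.53
position: [577.4, -25.4, 128.7]
ee_rot: [0.999, 0.036, -0.0, 0.0]
contact_force: [0.3, -0.1, 0.6]
opening: 7.5
finger_force: 42.4
```

```bash
python3 -c "
from look import *
st()"
```

```text
22.5 [577.4 -25.4 128.7] xaxis yaw 4.1 tilt [-0. -0.] F [ 0.3 -0.1  0.6] op 7.5 grip 42.4
```

Call:
jog_arm(increments=[[[0, 0.1, -0.4], [0, 0, 0]], [[0, 0, -0.4], [0, 0, 0]], [[0, 0, -0.4], [0, 0, 0]], [[0, 0, -0.4], [0, 0, 0]], [[0, 0, -0.3], [0, 0, 0]]])

```text
time_s: 22.95
position: [577.6, -23.2, 109.3]
ee_rot: [0.999, 0.037, 0.0, -0.0]
contact_force: [0.8, -0.4, -0.3]
opening: 7.7
finger_force: 42.4
```

Call:
jog_arm(increments=[[[0, 0, -0.2], [0, 0, 0]], [[0, 0, -0.2], [0, 0, 0]], [[0, 0, 0], [0, 0, 0]]])

```text
time_s: 23.2
position: [577.5, -23.1, 105.4]
ee_rot: [0.999, 0.037, -0.0, -0.0]
contact_force: [1.7, 0.6, -2.4]
opening: 7.8
finger_force: 42.4
```

```bash
python3 -c "
from look import *
st()"
```

```text
23.2 [577.5 -23.1 105.4] xaxis yaw 4.2 tilt [-0.  0.] F [ 1.7  0.6 -2.4] op 7.8 grip 42.4
```

Call:
jog_arm(increments=[[[0, -0.05, -0.4], [0, 0, 0]], [[0, 0, -0.4], [0, 0, 0]], [[0, 0, -0.4], [0, 0, 0]], [[0, 0, -0.4], [0, 0, 0]], [[0, 0, -0.4], [0, 0, 0]]])

```text
time_s: 23.62
position: [577.7, -23.7, 85.4]
ee_rot: [0.999, 0.037, 0.0, -0.0]
contact_force: [0.2, -0.2, -0.6]
opening: 7.2
finger_force: 42.4
```

Call:
jog_arm(increments=[[[0, 0, -0.4], [0, 0, 0]], [[0, 0, -0.4], [0, 0, 0]], [[0, 0, -0.2], [0, 0, 0]], [[0, 0, -0.1], [0, 0, 0]], [[0, 0, -0.1], [0, 0, 0]]])

```text
time_s: 24.03
position: [577.6, -23.7, 73.8]
ee_rot: [0.999, 0.037, -0.0, 0.0]
contact_force: [0.6, 0.4, -1.2]
opening: 7.4
finger_force: 42.6
```

```bash
python3 -c "
from look import *
st()"
```

```text
24.0 [577.6 -23.7  73.8] xaxis yaw 4.2 tilt [-0. -0.] F [ 0.6  0.4 -1.2] op 7.4 grip 42.6
```

Call:
jog_arm(increments=[[[0, 0, -0.05], [0, 0, 0]], [[0, 0, 0], [0, 0, 0]], [[0, 0, 0], [0, 0, 0]], [[0, 0, 0], [0, 0, 0]]], gripper=3.1)

```text
time_s: 24.37
position: [577.6, -23.7, 73.4]
ee_rot: [0.999, 0.037, -0.0, 0.0]
contact_force: [0.0, -0.0, 0.2]
opening: 31.0
finger_force: 0.0
```

Call:
jog_arm(increments=[[[0, 0, 1], [0, 0, 0]], [[0, 0, 2], [0, 0, 0]], [[0, 0, 3], [0, 0, 0]], [[0, 0, 3], [0, 0, 0]], [[0, 0, 3], [0, 0, 0]]])

```text
time_s: 24.78
position: [577.4, -23.7, 195.3]
ee_rot: [0.999, 0.037, 0.0, 0.0]
contact_force: [0.4, -0.2, 0.9]
opening: 31.2
finger_force: 0.0
```

Call:
jog_arm(increments=[[[-1.5, -3.6, 0], [0, 0, 0]], [[-1.5, -3.6, 0], [0, 0, 0]], [[-1.5, -3.6, 0], [0, 0, 0]], [[-1.5, -3.6, 0], [0, 0, 0]], [[-1.5, -3.6, 0], [0, 0, 0]]])

```text
time_s: 25.2
position: [501.8, -205.1, 194.6]
ee_rot: [0.999, 0.037, 0.001, 0.0]
contact_force: [-0.1, -0.4, -0.9]
opening: 30.5
finger_force: 0.0
```

```bash
cat > gear.py <<'E'
from look import *
g=None
def gear(T,S,h,tb,sb,n,R):
    # grip: triangulate mask centroid for rough, then disc via white ring
    a=cen(mask(T[0],*h,90),tb); b=cen(mask(S[0],*h,90),sb); p,e=two(T,a[0],S,b[0]); print("grip tri",a[0].round(1),a[1],b[0].round(1),b[1],p.round(1),round(e,1))
    return p
def phase(T,c0,z,n,rs,bright=True):
    g=cv2.cvtColor(T[0],cv2.COLOR_BGR2GRAY).astype(np.float32); th=np.radians(np.arange(360))
    for r in rs:
        P=np.float32([proj(T,(c0[0]+r*np.cos(t),c0[1]+r*np.sin(t),z)) for t in th])
        v=cv2.remap(g,P[:,:1].T.copy(),P[:,1:].T.copy(),cv2.INTER_LINEAR).ravel(); v=v if bright else 255-v
        F=np.fft.rfft(v); print(r,"phase",round(-np.degrees(np.angle(F[n]))/n%(360/n),1),np.abs(F[[1,2,n-1,n,n+1]]).round())
E
python3 - <<'E'
from gear import *
st(); T=avg("top",3); S=avg("scene",3)
np.save("T2.npy",T[0])
p=gear(T,S,(100,130),(185,185,222,225),(385,235,415,265),14,38)
# white disc centroid (bright vs mat) in top
g=T[0][180:240,190:228]; gr=cv2.cvtColor(g,cv2.COLOR_BGR2GRAY); print(np.percentile(gr,[5,50,95]))
o=np.zeros((600,800,3),np.uint8)
def put(im,b,x,y,k):
    a=cv2.resize(im[b[1]:b[3],b[0]:b[2]],None,fx=k,fy=k,interpolation=cv2.INTER_CUBIC); o[y:y+a.shape[0],x:x+a.shape[1]]=a
put(T[0],(175,178,241,268),0,0,6); put(S[0],(365,215,455,275),400,0,4.4); put(S[0],(275,180,385,250),400,290,3.6)
cv2.imwrite("pics/p4.png",o)
E
```

```text
25.2 [ 501.8 -205.1  194.6] xaxis yaw 4.2 tilt [ 0.001 -0.001] F [-0.1 -0.4 -0.9] op 30.5 grip 0.0
grip tri [205.7 203.1] 84 [399.9 249.3] 112 [567.6 316.7  47.9] 2.1
[ 63.  68. 141.]
```

View pics/p4.png

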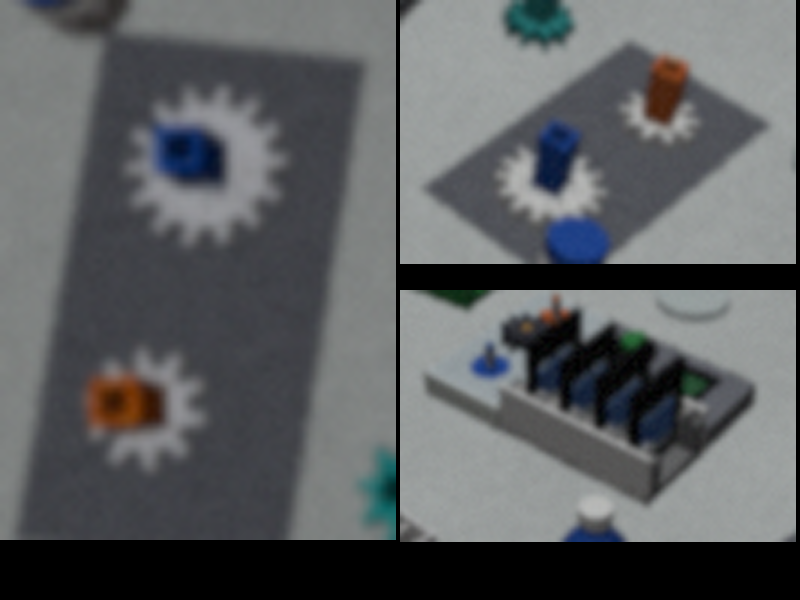

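All four cassettes stand at equal height in the tank (scene crop 550–650,380), and neither gear has been knocked. The blue gear's disc is at top crop (207,165) and its grip top at (180,150). Now the axis and tooth phase.

```bash
python3 - <<'E'
from gear import *
T=avg("top",6)
b=(190,186,228,224); k=8
a=T[0][b[1]:b[3],b[0]:b[2]]; A=cv2.resize(a,None,fx=k,fy=k,interpolation=cv2.INTER_CUBIC)
hsv=cv2.cvtColor(A,cv2.COLOR_BGR2HSV); gr=cv2.cvtColor(A,cv2.COLOR_BGR2GRAY)
m=((gr>105)|((hsv[...,1]>110)&(hsv[...,0]>98)&(hsv[...,0]<130))).astype(np.uint8)
n,l,s,c=cv2.connectedComponentsWithStats(m); i=l[165,200] or 1+np.argmax(s[1:,4]); 
print(s[1:,4],s[i]); m=(l==i).astype(np.uint8)
to=lambda p:(np.array(p)+.5)/k-.5+[b[0],b[1]]
ct=max(cv2.findContours(m,0,2)[0],key=cv2.contourArea); (x,y),r=cv2.minEnclosingCircle(ct)
c1=plane(T,to((x,y)),14); print("disc circ",c1.round(1),"r mm",round(r/k*2.82,1)); M=cv2.moments(cv2.convexHull(ct)); c2=plane(T,to((M["m10"]/M["m00"],M["m01"]/M["m00"])),14); print("hull cen",c2.round(1))
for c0 in(c1,c2): phase(T,c0,14,14,(32,34,36))
# grip top face
bl=(hsv[...,1]>110)&(hsv[...,0]>98)&(hsv[...,0]<130); v=hsv[...,2]; print("V pct",np.percentile(v[bl],[10,30,50,70,90]))
for th in np.percentile(v[bl],[35,50]):
    q=(bl&(v>th)).astype(np.uint8); q=cv2.morphologyEx(q,cv2.MORPH_CLOSE,np.ones((25,25)));q=cv2.morphologyEx(q,cv2.MORPH_OPEN,np.ones((9,9)))
    ct=max(cv2.findContours(q,0,2)[0],key=cv2.contourArea); R=cv2.minAreaRect(ct); bx=[plane(T,to(p),62) for p in cv2.boxPoints(R)]
    print("grip",plane(T,to(R[0]),62).round(1),[d.round(0) for d in R[1]],[round(np.degrees(np.arctan2(*(bx[j+1]-bx[j])[1::-1]))%90,1) for j in range(3)])
cv2.imwrite("pics/p5.png",np.hstack([cv2.resize(A[:210,:230],None,fx=1.7,fy=1.7), cv2.resize(S,(391,357)) if 0 else np.zeros((357,10,3),np.uint8)]))
E
```

```text
[  593   180 19353  4849] [   53    55   205   203 19353]
disc circ [567.4 318.5  14. ] r mm 37.1
hull cen [567.2 318.2  14. ]
32 phase 17.0 [ 932.  348.  443. 2553.  189.]
34 phase 17.0 [ 545.  153.  425. 3138.  293.]
36 phase 16.9 [ 353.   85.  353. 3166.  354.]
32 phase 17.0 [ 674.  439.  392. 2583.  187.]
34 phase 16.9 [ 421.  185.  434. 3145.  235.]
36 phase 16.9 [ 290.  111.  382. 3171.  289.]
V pct [ 48.  63.  79.  91. 111.]Traceback (most recent call last):
  File "<stdin>", line 18, in <module>
AttributeError: 'float' object has no attribute 'round'
```

```bash
python3 - <<'E'
from gear import *
T=avg("top",6)
b=(190,186,228,224); k=8
a=T[0][b[1]:b[3],b[0]:b[2]]; A=cv2.resize(a,None,fx=k,fy=k,interpolation=cv2.INTER_CUBIC)
hsv=cv2.cvtColor(A,cv2.COLOR_BGR2HSV)
to=lambda p:(np.array(p)+.5)/k-.5+[b[0],b[1]]
bl=(hsv[...,1]>110)&(hsv[...,0]>98)&(hsv[...,0]<130); v=hsv[...,2]
for th in np.percentile(v[bl],[0,35,50,60]):
    q=(bl&(v>th)).astype(np.uint8); q=cv2.morphologyEx(q,cv2.MORPH_CLOSE,np.ones((25,25)));q=cv2.morphologyEx(q,cv2.MORPH_OPEN,np.ones((9,9)))
    ct=max(cv2.findContours(q,0,2)[0],key=cv2.contourArea); R=cv2.minAreaRect(ct); bx=[plane(T,to(p),62) for p in cv2.boxPoints(R)]
    print("grip",plane(T,to(R[0]),62).round(1),R[1],[round(float(np.degrees(np.arctan2(*(bx[j+1]-bx[j])[1::-1])))%90,1) for j in range(3)])
S=avg("scene",4)
B=S[0][238:262,384:412]
cv2.imwrite("pics/p5.png",np.hstack([cv2.resize(A[:210,:230],(438,400)),cv2.resize(B,(350,400),interpolation=cv2.INTER_CUBIC)]))
# overlay candidates in scene: grip top corners
for yaw in(4.1,81.3):
    t=np.radians(yaw+np.array([45,135,225,315])); print(yaw,"top",[((proj(T,(567.3+15.56*np.cos(x),318.4+15.56*np.sin(x),62))-[190,186])*8*438/230).round(0).tolist() for x in t],"scene",[((proj(S,(567.3+15.56*np.cos(x),318.4+15.56*np.sin(x),62))-[384,238])*[350/28,400/24]).round(0).tolist() for x in t])
E
```

```text
grip [564.6 313.1  62. ] (67.0, 84.0) [1.1, 4.0, 1.1]
grip [564.9 316.8  62. ] (64.51338958740234, 63.27273941040039) [2.3, 89.1, 2.1]
grip [565.8 317.5  62. ] (60.0, 59.0) [1.1, 4.1, 1.1]
grip [566.  317.9  62. ] (59.0, 57.0) [1.1, 4.1, 1.1]
4.1 top [[153.0, 190.0], [152.0, 309.0], [273.0, 302.0], [273.0, 184.0]] scene [[236.0, 197.0], [279.0, 131.0], [199.0, 79.0], [155.0, 143.0]]
81.3 top [[140.0, 294.0], [258.0, 315.0], [285.0, 198.0], [167.0, 177.0]] scene [[282.0, 144.0], [213.0, 79.0], [153.0, 130.0], [221.0, 196.0]]
```

View pics/p5.png

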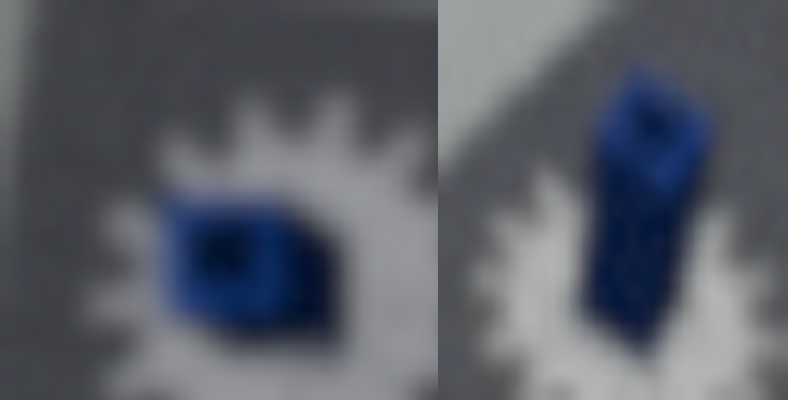

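The grip square sits at yaw ≈4° (≡ 4.1° from tooth phase), which the tool already matches. The mesh needs about a -2.4° turn. Moving over the blue gear.

Call:
jog_arm(increments=[[[0.5, 4.03, 0], [0, 0, 0]], [[0.5, 4.03, 0], [0, 0, 0]], [[0.5, 4.03, 0], [0, 0, 0]], [[0.5, 4.03, 0], [0, 0, 0]], [[0.5, 4.03, 0], [0, 0, 0]]], gripper=5.0)

```text
time_s: 26.72
position: [527.5, -0.5, 193.5]
ee_rot: [0.999, 0.036, 0.0, 0.0]
contact_force: [0.3, 0.6, -0.2]
opening: 50.3
finger_force: 0.0
```

Call:
jog_arm(increments=[[[0.5, 4.03, 0], [0, 0, 0]], [[0.5, 4.03, 0], [0, 0, 0]], [[0.5, 4.03, 0], [0, 0, 0]], [[0.5, 4.03, 0], [0, 0, 0]], [[0.5, 4.03, 0], [0, 0, 0]]])

```text
time_s: 27.13
position: [552.5, 201.4, 193.5]
ee_rot: [0.999, 0.037, 0.0, -0.0]
contact_force: [1.5, -0.3, 1.3]
opening: 49.9
finger_force: 0.0
```

Call:
jog_arm(increments=[[[0.5, 4.03, -2], [0, 0, 0]], [[0.5, 4.03, -1], [0, 0, 0]], [[0.5, 4.0, 0], [0, 0, 0]], [[0, 0, 0], [0, 0, 0]], [[0, 0, 0], [0, 0, 0]]])

```text
time_s: 27.55
position: [566.8, 318.4, 164.2]
ee_rot: [0.999, 0.038, -0.0, 0.0]
contact_force: [0.3, -1.1, 1.3]
opening: 49.7
finger_force: 0.0
```

```bash
python3 - <<'E'
from gear import *
st(); T=avg("top",2);S=avg("scene",2)
b=cen(mask(S[0],100,130,90),(385,235,415,265)); print("scene grip",b[0].round(1),b[1],"was 399.9 249.3 112")
E
```

```text
27.6 [566.8 318.4 164.2] xaxis yaw 4.4 tilt [-0.001 -0.001] F [ 0.3 -1.1  1.3] op 49.7 grip 0.0
scene grip [399.8 249.2] 112 was 399.9 249.3 112
```

Call:
jog_arm(increments=[[[0, 0, -2], [0, 0, 0]], [[0, 0, -2], [0, 0, 0]], [[0, 0, -2], [0, 0, 0]], [[0, 0, -2], [0, 0, 0]], [[0, 0, -2], [0, 0, 0]]])

```text
time_s: 28.17
position: [567.6, 315.1, 64.7]
ee_rot: [0.999, 0.036, 0.0, -0.0]
contact_force: [-0.4, -0.0, -0.6]
opening: 49.7
finger_force: 0.0
```

Call:
jog_arm(increments=[[[0.05, 0, -1], [0, 0, 0]], [[0, 0, -1], [0, 0, 0]], [[0, 0, -1], [0, 0, 0]], [[0, 0, -1], [0, 0, 0]], [[0, 0, 0], [0, 0, 0]]])

```text
time_s: 28.58
position: [566.7, 315.8, 23.0]
ee_rot: [0.999, 0.036, -0.001, 0.0]
contact_force: [-1.6, 0.5, -0.7]
opening: 49.9
finger_force: 0.0
```

Call:
jog_arm(increments=[[[0, 0, 0], [0, 0, 0]], [[0, 0, 0], [0, 0, 0]], [[0, 0, 0], [0, 0, 0]], [[0, 0, 0], [0, 0, 0]], [[0, 0, 0], [0, 0, 0]]], gripper=0, newtons=60)

```text
time_s: 29.0
position: [568.4, 317.0, 26.1]
ee_rot: [0.999, 0.037, 0.001, -0.0]
contact_force: [0.1, 0.2, 2.4]
opening: 21.6
finger_force: 59.0
```

```bash
python3 - <<'E'
from gear import *
st()
E
```

```text
29.0 [568.4 317.   26.1] xaxis yaw 4.2 tilt [0.002 0.001] F [0.1 0.2 2.4] op 21.6 grip 59.0
```

Call:
jog_arm(increments=[[[0, 0, 2], [0, 0, 0]], [[0, 0, 3.25], [0, 0, 0]], [[0, 0, 3.25], [0, 0, 0]], [[0, 0, 3.25], [0, 0, 0]], [[0, 0, 3.25], [0, 0, 0]]])

```text
time_s: 29.42
position: [567.2, 316.4, 176.1]
ee_rot: [0.999, 0.037, -0.0, 0.0]
contact_force: [1.0, -0.6, -1.1]
opening: 21.3
finger_force: 58.8
```

Call:
jog_arm(increments=[[[0.23, -3.78, 0], [0, 0, -0.22]], [[0.23, -3.78, 0], [0, 0, -0.22]], [[0.23, -3.78, 0], [0, 0, -0.22]], [[0.23, -3.78, 0], [0, 0, -0.22]], [[0.23, -3.78, 0], [0, 0, -0.22]]])

```text
time_s: 29.83
position: [578.7, 126.0, 174.9]
ee_rot: [1.0, 0.027, -0.0, 0.0]
contact_force: [1.0, -0.1, -1.9]
opening: 21.4
finger_force: 59.1
```

Call:
jog_arm(increments=[[[0.23, -3.78, 0], [0, 0, -0.22]], [[0.23, -3.78, 0], [0, 0, -0.22]], [[0.23, -3.78, 0], [0, 0, -0.22]], [[0.23, -3.78, 0], [0, 0, -0.22]], [[0.23, -3.78, 0], [0, 0, -0.22]]])

```text
time_s: 30.25
position: [590.2, -63.2, 174.8]
ee_rot: [1.0, 0.017, -0.0, -0.0]
contact_force: [0.6, -0.0, -1.6]
opening: 21.5
finger_force: 59.1
```

Call:
jog_arm(increments=[[[0.23, -3.78, 0], [0, 0, -0.22]], [[0, 0, 0], [0, 0, 0]], [[0, 0, 0], [0, 0, 0]], [[0, 0, 0], [0, 0, 0]]])

```text
time_s: 30.58
position: [592.7, -98.9, 174.6]
ee_rot: [1.0, 0.015, -0.0, -0.0]
contact_force: [-0.5, -0.8, -0.9]
opening: 21.4
finger_force: 59.4
```

```bash
python3 - <<'E'
from gear import *
st()
E
```

```text
30.6 [592.7 -98.9 174.6] xaxis yaw 1.8 tilt [-0.001  0.001] F [-0.5 -0.8 -0.9] op 21.4 grip 59.4
```

Call:
jog_arm(increments=[[[0.1, 0, -2], [0, 0, 0]], [[0, 0, -2], [0, 0, 0]], [[0, 0, -2], [0, 0, 0]], [[0, 0, -2], [0, 0, 0]], [[0, 0, 0], [0, 0, 0]]])

```text
time_s: 31.0
position: [590.5, -96.4, 89.7]
ee_rot: [1.0, 0.017, -0.004, -0.002]
contact_force: [-1.4, 1.0, -1.9]
opening: 21.3
finger_force: 59.4
```

Call:
jog_arm(increments=[[[0, 0, -0.3], [0, 0, 0]], [[0, 0, -0.3], [0, 0, 0]], [[0, 0, -0.2], [0, 0, 0]], [[0, 0, -0.2], [0, 0, 0]]])

```text
time_s: 31.33
position: [595.0, -99.2, 86.4]
ee_rot: [1.0, 0.016, 0.001, 0.0]
contact_force: [-0.3, -0.2, -1.0]
opening: 21.6
finger_force: 59.4
```

```bash
python3 - <<'E'
from gear import *
st(); s=get_state(); print(s["torque"].round(2))
E
```

```text
31.3 [595.  -99.2  86.4] xaxis yaw 1.8 tilt [ 0.003 -0.001] F [-0.3 -0.2 -1. ] op 21.6 grip 59.4
[0.03 0.01 0.  ]
```

Call:
jog_arm(increments=[[[0, 0, 0], [0, 0, 0]], [[0, 0, -0.2], [0, 0, 0]], [[0, 0, -0.2], [0, 0, 0]], [[0, 0, 0], [0, 0, 0]]])

```text
time_s: 31.67
position: [593.8, -99.3, 80.6]
ee_rot: [1.0, 0.015, -0.0, -0.0]
contact_force: [-0.2, -0.5, -1.7]
opening: 21.4
finger_force: 59.4
```

```bash
python3 - <<'E'
from gear import *
st(); s=get_state(); print(s["torque"].round(2))
E
```

```text
31.7 [593.8 -99.3  80.6] xaxis yaw 1.8 tilt [-0.  0.] F [-0.2 -0.5 -1.7] op 21.4 grip 59.4
[-0.05  0.01 -0.03]
```

Call:
jog_arm(increments=[[[0, 0, -0.2], [0, 0, 0]], [[0, 0, -0.2], [0, 0, 0]], [[0, 0, -0.2], [0, 0, 0]], [[0, 0, 0], [0, 0, 0]]])

```text
time_s: 32.0
position: [593.6, -99.2, 74.2]
ee_rot: [1.0, 0.015, -0.001, -0.0]
contact_force: [-1.2, 0.8, -1.6]
opening: 21.1
finger_force: 59.4
```

```bash
python3 - <<'E'
from gear import *
st(); s=get_state(); print(s["torque"].round(2))
E
```

```text
32.0 [593.6 -99.2  74.2] xaxis yaw 1.8 tilt [-0.001  0.   ] F [-1.2  0.8 -1.6] op 21.1 grip 59.4
[-0.01 -0.05  0.  ]
```

Call:
jog_arm(increments=[[[0, 0, -0.2], [0, 0, 0]], [[0, 0, -0.2], [0, 0, 0]], [[0, 0, 0], [0, 0, 0]]])

```text
time_s: 32.25
position: [593.7, -99.2, 70.4]
ee_rot: [1.0, 0.016, -0.0, -0.0]
contact_force: [-0.4, -0.2, -1.6]
opening: 21.2
finger_force: 59.4
```

```bash
python3 - <<'E'
from gear import *
st(); s=get_state(); print(s["torque"].round(2))
E
```

```text
32.2 [593.7 -99.2  70.4] xaxis yaw 1.8 tilt [-0.001  0.   ] F [-0.4 -0.2 -1.6] op 21.2 grip 59.4
[ 0.02  0.03 -0.03]
```

Call:
jog_arm(increments=[[[0, 0, -0.2], [0, 0, 0]], [[0, 0, -0.2], [0, 0, 0]], [[0, 0, 0], [0, 0, 0]]])

```text
time_s: 32.5
position: [593.6, -99.2, 66.4]
ee_rot: [1.0, 0.016, -0.0, -0.0]
contact_force: [-1.4, -0.2, -1.6]
opening: 21.6
finger_force: 59.4
```

Call:
jog_arm(increments=[[[0, 0, -0.2], [0, 0, 0]], [[0, 0, -0.2], [0, 0, 0]], [[0, 0, 0], [0, 0, 0]]])

```text
time_s: 32.75
position: [593.7, -99.2, 62.4]
ee_rot: [1.0, 0.016, -0.0, -0.0]
contact_force: [0.5, 0.1, -1.6]
opening: 21.8
finger_force: 59.4
```

```bash
python3 - <<'E'
from gear import *
st(); s=get_state(); print(s["torque"].round(2))
E
```

```text
32.8 [593.7 -99.2  62.4] xaxis yaw 1.8 tilt [-0.001  0.   ] F [ 0.5  0.1 -1.6] op 21.8 grip 59.4
[0.   0.02 0.02]
```

Call:
jog_arm(increments=[[[0, 0, -0.2], [0, 0, 0]], [[0, 0, -0.1], [0, 0, 0]], [[0, 0, 0], [0, 0, 0]]])

```text
time_s: 33.0
position: [593.8, -99.2, 59.6]
ee_rot: [1.0, 0.016, -0.0, -0.0]
contact_force: [-0.2, 0.2, -0.9]
opening: 21.4
finger_force: 59.4
```

Call:
jog_arm(increments=[[[0, 0, -0.1], [0, 0, 0]], [[0, 0, 0], [0, 0, 0]]])

```text
time_s: 33.17
position: [594.1, -99.3, 59.0]
ee_rot: [1.0, 0.015, 0.0, 0.0]
contact_force: [1.2, -0.4, -0.9]
opening: 21.3
finger_force: 59.7
```

```bash
python3 - <<'E'
from gear import *
st(); s=get_state(); print(s["torque"].round(2))
E
```

```text
33.2 [594.1 -99.3  59. ] xaxis yaw 1.8 tilt [ 0. -0.] F [ 1.2 -0.4 -0.9] op 21.3 grip 59.7
[-0.04 -0.02 -0.05]
```

Call:
jog_arm(increments=[[[0, 0, -0.1], [0, 0, 0]], [[0, 0, 0], [0, 0, 0]]])

```text
time_s: 33.33
position: [594.2, -99.3, 59.0]
ee_rot: [1.0, 0.016, 0.0, 0.0]
contact_force: [-2.0, 0.8, 3.9]
opening: 21.5
finger_force: 60.4
```

Call:
jog_arm(increments=[[[0, 0, 0], [0, 0, 0]], [[0, 0, 0], [0, 0, 0]], [[0, 0, 0], [0, 0, 0]]], gripper=4.0)

```text
time_s: 33.58
position: [594.0, -99.3, 57.8]
ee_rot: [1.0, 0.016, 0.0, 0.0]
contact_force: [1.0, 0.7, -0.1]
opening: 40.0
finger_force: 0.0
```

Call:
jog_arm(increments=[[[0, 0, 0.5], [0, 0, 0]], [[0, 0, 2], [0, 0, 0]], [[0, 0, 3.5], [0, 0, 0]], [[0, 0, 4], [0, 0, 0]], [[0, 0, 4], [0, 0, 0]]])

```text
time_s: 34.0
position: [593.2, -99.0, 198.8]
ee_rot: [1.0, 0.016, -0.001, -0.0]
contact_force: [1.3, 0.5, 0.6]
opening: 40.0
finger_force: 0.0
```

Call:
jog_arm(increments=[[[-2.8, -2.5, 0], [0, 0, 0]], [[-2.8, -2.5, 0], [0, 0, 0]], [[-2.8, -2.5, 0], [0, 0, 0]], [[-2.8, -2.5, 0], [0, 0, 0]], [[-2.8, -2.5, 0], [0, 0, 0]]], gripper=0)

```text
time_s: 34.42
position: [452.7, -225.0, 198.4]
ee_rot: [1.0, 0.016, 0.0, 0.0]
contact_force: [0.7, -1.0, -0.2]
opening: -0.2
finger_force: 0.0
```

```bash
python3 - <<'E'
from gear import *
st(); T=avg("top",3);S=avg("scene",3)
o=np.zeros((600,800,3),np.uint8)
def put(im,b,x,y,k):
    a=cv2.resize(im[b[1]:b[3],b[0]:b[2]],None,fx=k,fy=k,interpolation=cv2.INTER_CUBIC); o[y:y+a.shape[0],x:x+a.shape[1]]=a
put(T[0],(268,178,380,263),0,0,3.5); put(S[0],(280,165,385,250),400,0,3.8); put(T[0],(170,175,260,270),0,310,3);put(S[0],(365,195,475,275),300,340,3.2)
cv2.imwrite("pics/p6.png",o)
a=cen(mask(T[0],100,130,90),(335,178,380,212)); b=cen(mask(S[0],100,130,90),(288,180,312,212)); print(a[:2],b[:2],two(T,a[0],S,b[0]))
E
```

```text
34.4 [ 452.7 -225.   198.4] xaxis yaw 1.8 tilt [ 0.001 -0.001] F [ 0.7 -1.  -0.2] op -0.2 grip 0.0
(array([354.54929577, 194.32394366]), np.int32(71)) (array([299.34246575, 191.4109589 ]), np.int32(73)) (array([594.51798952, -98.34052492,  78.33616912]), np.float64(0.9177902077288709))
```

View pics/p6.png

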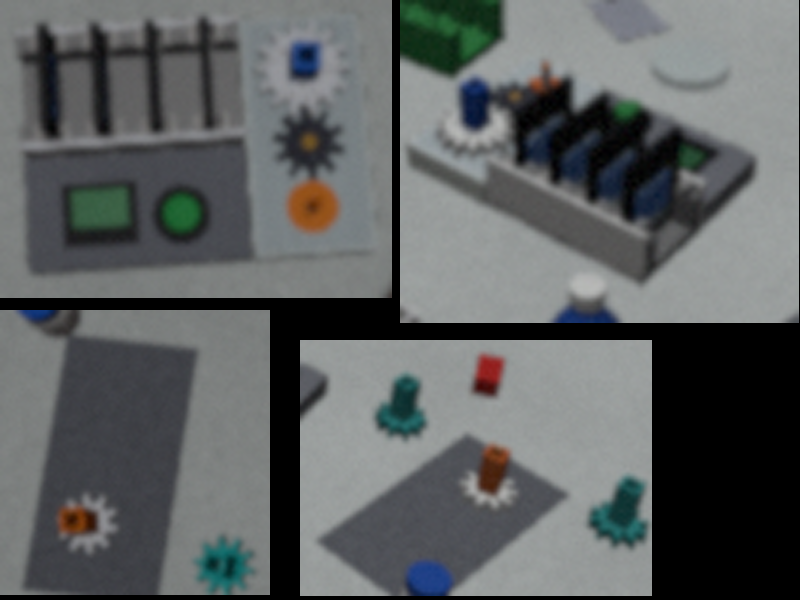

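The blue gear sits on the blue spindle, meshed with the pinion (top crop 303,60); all four cassettes are home, and the orange gear is untouched. Now the button.

Call:
jog_arm(increments=[[[0.37, 3.66, -1], [0, 0, 0]], [[0.37, 3.66, -1], [0, 0, 0]], [[0.37, 3.66, -1], [0, 0, 0]], [[0.37, 3.66, -1], [0, 0, 0]], [[0.37, 3.66, -1], [0, 0, 0]]])

```text
time_s: 35.13
position: [473.0, -38.4, 147.7]
ee_rot: [1.0, 0.016, 0.0, -0.0]
contact_force: [0.6, 0.1, -0.6]
opening: -0.4
finger_force: 0.0
```

Call:
jog_arm(increments=[[[0.37, 3.66, -1], [0, 0, 0]], [[0, 0, -2], [0, 0, 0]], [[0, 0, -2], [0, 0, 0]], [[0, 0, -2], [0, 0, 0]], [[0, 0, -1.5], [0, 0, 0]]])

```text
time_s: 35.55
position: [475.9, -2.6, 61.3]
ee_rot: [1.0, 0.017, -0.001, -0.0]
contact_force: [-0.3, -0.4, -0.0]
opening: -0.2
finger_force: 0.0
```

Call:
jog_arm(increments=[[[0, 0, 0], [0, 0, 0]], [[0, 0, 0], [0, 0, 0]]])

```text
time_s: 35.72
position: [475.8, -3.5, 62.2]
ee_rot: [1.0, 0.017, -0.001, -0.0]
contact_force: [-0.1, 0.3, -0.5]
opening: 0.0
finger_force: 0.0
```

```bash
python3 - <<'E'
from gear import *
st()
E
```

```text
35.7 [475.8  -3.5  62.2] xaxis yaw 1.9 tilt [-0.002  0.001] F [-0.1  0.3 -0.5] op 0.0 grip 0.0
```

Call:
jog_arm(increments=[[[0, 0, -0.4], [0, 0, 0]], [[0, 0, -0.4], [0, 0, 0]], [[0, 0, -0.4], [0, 0, 0]], [[0, 0, -0.2], [0, 0, 0]], [[0, 0, 0], [0, 0, 0]]])

```text
time_s: 36.13
position: [477.0, -4.8, 49.5]
ee_rot: [1.0, 0.015, 0.001, -0.0]
contact_force: [0.8, 1.5, 3.1]
opening: 0.3
finger_force: 1.4
```

Call:
jog_arm(increments=[[[0, 0, -0.2], [0, 0, 0]], [[0, 0, 0], [0, 0, 0]]])

```text
time_s: 36.3
position: [477.0, -4.7, 47.6]
ee_rot: [1.0, 0.015, 0.001, 0.0]
contact_force: [0.9, 0.8, 3.0]
opening: 0.3
finger_force: 1.9
```

Call:
jog_arm(increments=[[[0, 0, -0.2], [0, 0, 0]], [[0, 0, 0], [0, 0, 0]]])

```text
time_s: 36.47
position: [477.0, -4.8, 46.0]
ee_rot: [1.0, 0.015, 0.001, 0.0]
contact_force: [0.6, 1.1, 6.3]
opening: -0.4
finger_force: 3.3
```

Contact has begun. I'll keep pressing until it reaches the hard stop.

Call:
jog_arm(increments=[[[0, 0, -0.15], [0, 0, 0]], [[0, 0, 0], [0, 0, 0]]])

```text
time_s: 36.63
position: [477.2, -4.8, 45.8]
ee_rot: [1.0, 0.016, 0.0, 0.0]
contact_force: [-4.3, 1.1, 16.4]
opening: -0.2
finger_force: 8.0
```

Call:
jog_arm(increments=[[[0, 0, -0.1], [0, 0, 0]], [[0, 0, 0], [0, 0, 0]]])

```text
time_s: 36.8
position: [477.2, -4.8, 45.7]
ee_rot: [1.0, 0.016, -0.0, 0.0]
contact_force: [-8.3, 2.1, 22.0]
opening: -0.2
finger_force: 11.0
```

Hard stop reached at 22 N with z no longer dropping, so the button is fully down. Letting go and retreating.

Call:
jog_arm(increments=[[[0, 0, 1], [0, 0, 0]], [[0, 0, 2], [0, 0, 0]], [[0, 0, 3.5], [0, 0, 0]], [[0, 0, 4], [0, 0, 0]], [[0, 0, 4], [0, 0, 0]]])

```text
time_s: 37.22
position: [474.5, -4.6, 187.2]
ee_rot: [1.0, 0.015, -0.002, -0.0]
contact_force: [0.1, 0.6, 0.8]
opening: 0.2
finger_force: 0.0
```

Call:
jog_arm(increments=[[[-1, -3.5, 0], [0, 0, 0]], [[-1, -3.5, 0], [0, 0, 0]], [[-1, -3.5, 0], [0, 0, 0]], [[-1, -3.5, 0], [0, 0, 0]], [[-1, -3.5, 0], [0, 0, 0]]])

```text
time_s: 37.63
position: [424.8, -180.8, 186.6]
ee_rot: [1.0, 0.016, -0.001, -0.0]
contact_force: [0.9, -0.4, -0.5]
opening: 0.3
finger_force: 0.0
```

Call:
jog_arm(increments=[[[0, 0, 0], [0, 0, 0]], [[0, 0, 0], [0, 0, 0]]])

```text
time_s: 37.8
position: [425.0, -180.8, 186.5]
ee_rot: [1.0, 0.013, -0.001, -0.001]
contact_force: [-0.9, 0.5, -0.1]
opening: -0.1
finger_force: 0.0
```

```bash
python3 - <<'E'
from gear import *
st(); pic('p7',(160,140,400,270),(270,160,470,275))
E
```

```text
37.8 [ 425.  -180.8  186.5] xaxis yaw 1.5 tilt [-0.002  0.001] F [-0.9  0.5 -0.1] op -0.1 grip 0.0
scale 1.67
scale 2.0
```

View pics/p7.png

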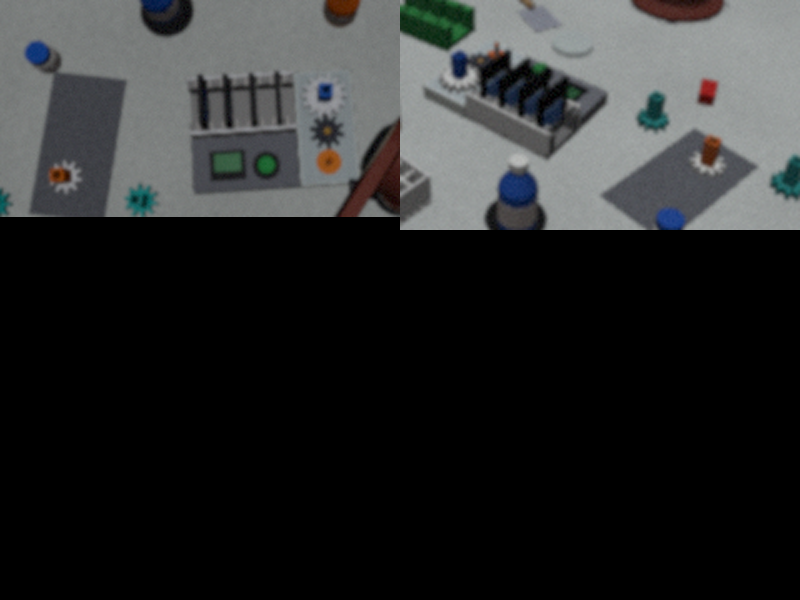

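Everything is in place: the rack is empty, four cassettes stand in the tank (200–280,100), the blue gear is seated (323,95), and the orange gear still stands on the mat. The robot touches nothing, so I'm handing in.

```bash
python3 -c "
from station import sign_off
print(sign_off())"
```

```text
the job is handed in; nothing more can be done
None
```

I handed the job in at about 38 s: all four cassettes stand in the tank, the blue gear (its bottle is on the coaster) is seated in mesh with the pinion without needing any rocking, and the start button was then pressed fully and released.

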